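Lower a wedged-up display board and set out the baubles

TASK

The heavy stone display board is propped up on one side by a wooden wedge. Work the wedge straight back out by its thick end in short tugs of about 2 cm, letting the board sink and come to rest for a second after each tug - do not lift the board and do not let it drop - and lay the wedge flat, lengthwise, in the shallow wooden tray on the right. Once the board lies flat and not before, set every white ceramic bauble gently, cap up, into a pocket of its own, without dropping it or pressing it in, and leave the brass cup and the tealight where they are.

Things in the scene. Friction and masses are not known exactly. Their poses are not given: they have to be found in the camera images.
- stand: fixed stand of the display board, origin on the table under the middle of the flat board. +y runs from the board's free edge (y = -100 mm) to its hinge (y = +100 mm, 10 mm up), x along the hinge, z up. Behind the hinge a wooden beam 18 mm wide, 22 mm high; two rubber feet (10 mm high, 16 mm across) at x = +-90, y = -86 mm carry the free edge when flat
- board (a joint): angle of the stone board (210 mm along the hinge, 200 mm from hinge to free edge, 18 mm thick, about 1.5 kg), rad: 0 = flat on its feet, underside 10 mm, top 28 mm above the table; starts near 0.11, the free edge propped 22 mm higher by the wedge. It sinks by its weight as the wedge comes out, about 1.3 mrad per mm of pull, flat after about 80 mm
- wedge_center (a point): middle of the dark wooden wedge: half-way along it, 14 mm above its flat underside. 169 mm long (its y), 30 mm wide (its x), about 90 g. Its +y points to the thin end, 6 mm high at y = +84.5 mm; the top slopes up to 36 mm high at y = -26.5 mm and is level from there to the thick end at y = -84.5 mm
- wedge_tail (a point): point on the wedge's thick end to take hold of, 20 mm in from the end, 18 mm above the underside, same axes. At the start the thick end sticks out 73 mm past the board's free edge, to the stand's -y, and the wedge lies along the stand's y within a few degrees, on the table; friction holds it (some 4 to 12 N to pull)
- wedge_tip (a point): bottom of the wedge's thin end, under the board at the start. The wedge is clear of the board once this point is beyond y = -100 mm of the stand (about 97 mm of pull)
- tray: fixed shallow open wooden tray for the wedge on the right at the front; origin under its centre, 115 mm along its x, 215 mm along its y, 18 mm high, walls and floor 5 mm thick
- cup_center (a point): centre of an empty brass tealight cup, 63 mm across, 46 mm high, loose on the table: a bystander
- tealight_center (a point): centre of a small tealight, 38 mm across, 17 mm high, loose on the table: a bystander
- bauble0_center (a point): centre of the ball of a fragile white ceramic bauble: a ball 50 mm across on a small flat weighted foot (26 mm across, it stands upright and rights itself), with a small brass cap on top (its +z); 56 mm high to the cap, 80 g. The centre is 25 mm above the surface it stands on. Some baubles may be absent
- bauble1_center (a point): centre of the ball of a fragile white ceramic bauble: a ball 50 mm across on a small flat weighted foot (26 mm across, it stands upright and rights itself), with a small brass cap on top (its +z); 56 mm high to the cap, 80 g. The centre is 25 mm above the surface it stands on. Some baubles may be absent
- bauble2_center (a point): centre of the ball of a fragile white ceramic bauble: a ball 50 mm across on a small flat weighted foot (26 mm across, it stands upright and rights itself), with a small brass cap on top (its +z); 56 mm high to the cap, 80 g. The centre is 25 mm above the surface it stands on. Some baubles may be absent
- bauble3_center (a point): centre of the ball of a fragile white ceramic bauble: a ball 50 mm across on a small flat weighted foot (26 mm across, it stands upright and rights itself), with a small brass cap on top (its +z); 56 mm high to the cap, 80 g. The centre is 25 mm above the surface it stands on. Some baubles may be absent
- bauble4_center (a point): centre of the ball of a fragile white ceramic bauble: a ball 50 mm across on a small flat weighted foot (26 mm across, it stands upright and rights itself), with a small brass cap on top (its +z); 56 mm high to the cap, 80 g. The centre is 25 mm above the surface it stands on. Some baubles may be absent
- pocket0 (a point): where a bauble's centre is when it sits in this pocket: 17 mm above the top of the board, on the axis of a round pocket 36 mm across and 10 mm deep. The six pockets lie in three rows 66 mm apart along the stand's x, two columns 92 mm apart along its y; they tilt with the board
- pocket1 (a point): where a bauble's centre is when it sits in this pocket: 17 mm above the top of the board, on the axis of a round pocket 36 mm across and 10 mm deep. The six pockets lie in three rows 66 mm apart along the stand's x, two columns 92 mm apart along its y; they tilt with the board
- pocket2 (a point): where a bauble's centre is when it sits in this pocket: 17 mm above the top of the board, on the axis of a round pocket 36 mm across and 10 mm deep. The six pockets lie in three rows 66 mm apart along the stand's x, two columns 92 mm apart along its y; they tilt with the board
- pocket3 (a point): where a bauble's centre is when it sits in this pocket: 17 mm above the top of the board, on the axis of a round pocket 36 mm across and 10 mm deep. The six pockets lie in three rows 66 mm apart along the stand's x, two columns 92 mm apart along its y; they tilt with the board
- pocket4 (a point): where a bauble's centre is when it sits in this pocket: 17 mm above the top of the board, on the axis of a round pocket 36 mm across and 10 mm deep. The six pockets lie in three rows 66 mm apart along the stand's x, two columns 92 mm apart along its y; they tilt with the board
- pocket5 (a point): where a bauble's centre is when it sits in this pocket: 17 mm above the top of the board, on the axis of a round pocket 36 mm across and 10 mm deep. The six pockets lie in three rows 66 mm apart along the stand's x, two columns 92 mm apart along its y; they tilt with the board
Things that resemble listed ones, but are neither listed nor needed, are in the scene too. Leave any orange or purple look-alike of the part that bears bauble1_center alone.

How it is judged (in metres and radians):
On the way, in this order (a step that is already met when the one before it is completed fails the run):
1. the wedge is drawn part of the way and the board has come to rest on it about two thirds as high as at the start (value of joint board between 0.052 and 0.092 rad and velocity of joint board between -0.03 and 0.03 rad/s), for 0.3 s.
2. drawn farther, the board at rest on it about one third as high (value of joint board between 0.012 and 0.051 rad and velocity of joint board between -0.03 and 0.03 rad/s), for 0.3 s.
3. the wedge is clear of the board, which lies flat (value of joint board below 0.008 rad and y of wedge_tip in the frame of stand below -0.1 m), for 0.2 s.
At the end, for the whole second after the job is handed in: board flat (within 0.008 rad); wedge at rest in the tray, middle within 40 mm across and 25 mm along of its centre, under 30 mm up, lengthwise within 0.35 rad; every bauble present in a pocket, centre within 7 mm of the seat, cap within 0.4 rad of upright (value of joint board below 0.008 rad and x of wedge_center in the frame of tray between -0.04 and 0.04 m and y of wedge_center in the frame of tray between -0.025 and 0.025 m and z of wedge_center in the frame of tray below 0.03 m and angle between the y axis of wedge_center and the y axis of tray, either way round below 0.35 rad and linear speed of wedge below 0.02 m/s and (distance between bauble0_center and pocket0 below 0.007 m or distance between bauble0_center and pocket1 below 0.007 m or distance between bauble0_center and pocket2 below 0.007 m or distance between bauble0_center and pocket3 below 0.007 m or distance between bauble0_center and pocket4 below 0.007 m or distance between bauble0_center and pocket5 below 0.007 m) and angle between each of bauble0_center, bauble1_center, bauble2_center, bauble3_center, bauble4_center's own z axis and vertical below 0.4 rad and (distance between bauble1_center and pocket0 below 0.007 m or distance between bauble1_center and pocket1 below 0.007 m or distance between bauble1_center and pocket2 below 0.007 m or distance between bauble1_center and pocket3 below 0.007 m or distance between bauble1_center and pocket4 below 0.007 m or distance between bauble1_center and pocket5 below 0.007 m) and (distance between bauble2_center and pocket0 below 0.007 m or distance between bauble2_center and pocket1 below 0.007 m or distance between bauble2_center and pocket2 below 0.007 m or distance between bauble2_center and pocket3 below 0.007 m or distance between bauble2_center and pocket4 below 0.007 m or distance between bauble2_center and pocket5 below 0.007 m) and (distance between bauble3_center and pocket0 below 0.007 m or distance between bauble3_center and pocket1 below 0.007 m or distance between bauble3_center and pocket2 below 0.007 m or distance between bauble3_center and pocket3 below 0.007 m or distance between bauble3_center and pocket4 below 0.007 m or distance between bauble3_center and pocket5 below 0.007 m) and (distance between bauble4_center and pocket0 below 0.007 m or distance between bauble4_center and pocket1 below 0.007 m or distance between bauble4_center and pocket2 below 0.007 m or distance between bauble4_center and pocket3 below 0.007 m or distance between bauble4_center and pocket4 below 0.007 m or distance between bauble4_center and pocket5 below 0.007 m)); the robot touches nothing.
It fails at once if the board is lifted higher than it was propped (value of joint board above 0.14 rad).
It fails at once if the board drops (faster than 0.6 rad/s) (velocity of joint board below -0.6 rad/s).
It fails at once if a bauble is put on the board before it lies flat (value of joint board above 0.02 rad and contact force between any of bauble0, bauble1, bauble2, bauble3, bauble4 and stand above 0.2 N).
It fails at once if a bauble is pressed or dropped by the hand onto the board (over 15 N) ((contact force between bauble0 and stand above 15 N and distance between the grasp point and bauble0_center below 0.08 m) or (contact force between bauble1 and stand above 15 N and distance between the grasp point and bauble1_center below 0.08 m) or (contact force between bauble2 and stand above 15 N and distance between the grasp point and bauble2_center below 0.08 m) or (contact force between bauble3 and stand above 15 N and distance between the grasp point and bauble3_center below 0.08 m) or (contact force between bauble4 and stand above 15 N and distance between the grasp point and bauble4_center below 0.08 m)).
It fails at once if the brass cup or the tealight is moved more than 30 mm (distance of any of cup_center, tealight_center from where it was at the start of the episode above 0.03 m).
Of bauble0, bauble1, bauble2, bauble3, bauble4 only 3 to 5 are there at a start; the rules pass over those that are not, and their reading is None.
At some moment in a run one of bauble0, bauble1, bauble2, bauble3, bauble4 may be knocked a few centimetres aside while the robot is not near it.
It also fails if it takes over 210 s, if anything falls off the work surface, if the arm or the gripper's body presses on something with over 40 N, if the wrist force passes 120 N, or if a joint passes its speed limit or range.

ROBOT

A 6-joint arm with a two-finger parallel gripper is mounted at the origin on a cart in front of the work surface, level with it; the furniture and walls round the work are solid. World frame = base frame: x ahead of the robot, y to its left, z up, the work surface at z = 0. Lengths are in m, angles in degrees, forces in N, time in s.
With the tool pointing down it reaches from about 0.35 to 0.875 m from the base axis. Payload 4.2 kg.
Tool frame: the origin (TCP) lies midway between the tips of the shut fingers; the grasp point (between the pads) lies 19 mm behind it; z points along the fingers, y is the line along which they close (so a half turn about z gives the same grasp; the last joint's range is limited). The gripper opens to 87 mm and grips with 3 to 60 N. Pads are 19 mm wide; open, the fingers measure 117 mm over their backs; the gripper's body (75 mm by 190 mm) begins 51 mm behind the grasp point.
Start: joints at [-52.907, 22.042, 0.453, 0, -68.411, -14.817], TCP at [0.237, -0.578, 0.223] pointing down, gripper open.
Joint ranges: [-179.83, 179.83], [-69.29, 118.12], [-61.27, 80.66], [-181.25, 117.63], [-171.15, -9.14], [-177.46, 177.46]. Speed limits (degrees/s): [159.86, 159.86, 180, 180, 180, 180].

INTERFACE

Orientations are given as a 3x3 rotation matrix whose columns are the frame's x, y, z axes.
In Python, from station import sense, capture, camera_params, finish_job gives the robot as it stands.
- The arm moves only by the tool drive_tool, never from a script. Its argument "rows" is a list of rows, each an object of numbers: "tx", "ty", "tz": the shift along the tool's x, y, z in cm; "ax", "ay", "az": the turn, a rotation vector about the tool's x, y, z in rad; "claw": the finger opening in cm, from 0 to 8.7. In form: [{"tx": .., "ty": .., "tz": .., "ax": .., "ay": .., "az": .., "claw": ..}, ...]. A call has 1 to 10 rows; each row shifts and turns the commanded pose from where the row before left it, along the tool's axes as they then stand; what a row does not reach is not made up. A row lasts 1/12 s, in which the tool goes at most 41.7 mm and 7.16 degrees, less where a joint would pass 70% of its speed; a pose out of reach is approached as far as the arm can. A call with a gripper value outside its range is refused whole. The fingers move at their own pace and stop on an object; the grip force is fixed at half the most. Time passes only in rows, so rows that do not move let the fingers close. It gives the time, the measured TCP pose, the force, the opening and the grip force at its end, in the units of the state.
- sense(): the state, without advancing time (a new reading comes with each control period).
- capture(name): name is "scene" or "top" or "wrist"; returns (picture, depth): 480x640x3 uint8, red, green, blue; 480x640 float32, m along the optical axis (not along the pixel's ray), 0 where there is no reading.
- camera_params(name): a dict with "intrinsics" (3x3 intrinsics, pixels), "R" (3x3) and "t" (3): a world point X has camera coordinates R X + t; the wrist camera has in their place "tool_from_camera" (4x4, takes a point from camera to tool coordinates, whose origin is the TCP and whose axes are the flange's). Camera axes: x right, y down, z forward; pixel columns grow to the right and rows downward; lengths in m; the calibration is good to about 2 mm. A picture is of the moment at which its call begins: read the wrist's pose just before it. camera_params takes no time and is no camera call.
- finish_job(): hands the job in; it is judged then, once.
The state is a dict: "time_s": time; "joints": joint angles; "joint_velocities": joint speeds; "effort": joint torques, N m; "tcp_pos": TCP position; "ee_rot": TCP orientation; "wrist_force": force on the tool from outside, world axes, zero at the start; "moment": the same for the moment, N m; "gripper_width": opening from 0.0 (shut) to 1.0 (fully open); "gripper_force": force on a finger pad.
Only numpy, scipy, OpenCV 4.12 (cv2) and the standard library are available. Lean on these libraries where they do the work, as an engineer would, in place of code of your own. Each camera call takes 0.05 s, during which the arm holds its last target. There are 200 camera calls.

## Working session

There is one attempt and no reset: what is moved stays moved. The work goes in short steps, Python scripts to look and compute and a tool call to move; the robot and the scene stay as the last step left them, time stands still between calls to the robot, and variables do not carry over. Pictures are saved under pics/ and viewed, at most 14 in all, crops included, and the job is handed in when it is done.

Besides the shell and the picture viewer there is one more tool, called after "Call:" as name(argument=value, ...) on one line, values as JSON. drive_tool: Moves the arm, as the interface text tells. Its arguments: {"type":"object","properties":{"rows":{"type":"array"}},"required":["rows"]}

```bash
mkdir -p pics
cat > h.py <<'E'
import numpy as np, cv2
from station import sense, capture, camera_params, finish_job
def cloud(name):
    s=sense(); im,d=capture(name); p=camera_params(name); K=p["intrinsics"]; K=np.array(K)
    v,u=np.mgrid[:480,:640]
    c=np.stack([(u-K[0,2])/K[0,0]*d,(v-K[1,2])/K[1,1]*d,d],-1)
    if name=="wrist":
        T=np.array(p["tool_from_camera"]); c=c@T[:3,:3].T+T[:3,3]
        w=c@np.array(s["ee_rot"]).T+np.array(s["tcp_pos"])
    else:
        w=(c-np.array(p["t"]))@np.array(p["R"])
    w[d==0]=np.nan
    return im,w
def save(im,n): cv2.imwrite(f"pics/{n}.png",cv2.cvtColor(im,cv2.COLOR_RGB2BGR))
E
python3 - <<'E'
from h import *
print(sense())
for n in("top","scene"):
    im,w=cloud(n); save(im,n+"0"); np.savez(n+"0.npz",im=im,w=w)
E
```

```text
{'time_s': 0.0, 'joints': array([-5.29066450e+01,  2.20930642e+01,  3.79608997e-01, -2.83558795e-02,
       -6.84112089e+01, -1.48164887e+01]), 'joint_velocities': array([-0.04286393, -0.00439828, -0.15953403,  0.03599352, -0.08060597,
        0.03543917]), 'effort': array([ 6.36180393e-04, -3.90662313e+01,  1.87400991e+01,  4.21970174e+00,
        1.09640864e-02, -1.89041220e-04]), 'tcp_pos': array([ 0.23671275, -0.5777895 ,  0.22143582]), 'ee_rot': array([[-9.25432003e-01, -3.78912543e-01, -9.45162989e-04],
       [-3.78913705e-01,  9.25429820e-01,  2.01304423e-03],
       [ 1.11914309e-04,  2.22107076e-03, -9.99997527e-01]]), 'wrist_force': array([ 0.06655141, -0.81138633,  0.80215338]), 'moment': array([ 0.02207644, -0.02490651, -0.05313407]), 'gripper_force': 0.0, 'gripper_width': 1.0001415064941812}
```

View pics/top0.png

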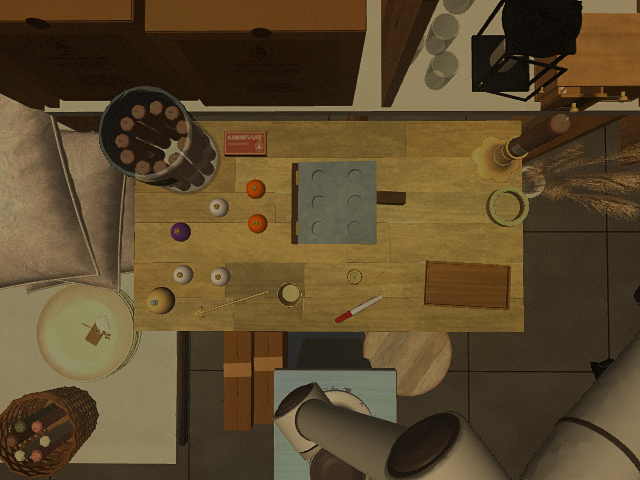

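View pics/scene0.png

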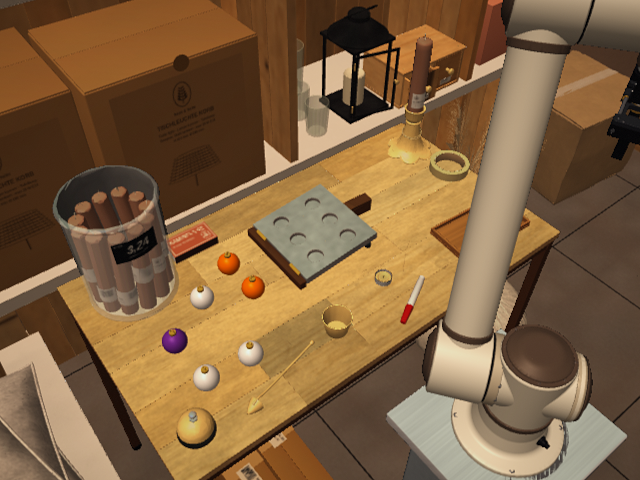

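Top view: the board is at (336,203) with its hinge on the left, and the wedge's thick end is at (392,198). The tray is at (467,285). White baubles are at (219,207), (183,274) and (220,276). The cup is at (290,293) and the tealight at (354,277).

```bash
cat > m.py <<'E'
from h import *
def fit(P):
    A=np.c_[2*P,np.ones(len(P))]; s=np.linalg.lstsq(A,(P**2).sum(1),rcond=None)[0]; return s[:3],np.sqrt(s[3]+s[:3]@s[:3])
def balls(im,w):
    hsv=cv2.cvtColor(im,cv2.COLOR_RGB2HSV)
    m=((hsv[...,1]<60)&(hsv[...,2]>100)&(w[...,2]>.012)&(w[...,2]<.09)).astype(np.uint8)
    n,l,st,c=cv2.connectedComponentsWithStats(m)
    out=[]
    for i in range(1,n):
        if st[i,4]<60: continue
        P=w[l==i]; P=P[np.isfinite(P).all(1)]
        out.append((c[i].round(),st[i,4],*fit(P)))
    return out
E
python3 - <<'E'
from m import *
np.set_printoptions(precision=4,suppress=True)
for n in("top","scene"):
    d=np.load(n+"0.npz"); im,w=d["im"],d["w"]
    for b in balls(im,w): print(n,*b)
d=np.load("top0.npz"); im,w=d["im"],d["w"]
def reg(a,zlo,zhi):
    u0,v0,u1,v1=a; P=w[v0:v1,u0:u1].reshape(-1,3); P=P[(P[:,2]>zlo)&(P[:,2]<zhi)]
    r=cv2.minAreaRect((P[:,:2]*1000).astype(np.float32)); print(a,len(P),P.mean(0),r,"zp",np.percentile(P[:,2],[2,50,98]))
    return P
reg((285,150,410,255),.018,.08)  # all
reg((379,185,415,212),.012,.08)  # wedge
reg((300,155,376,250),.025,.08)
reg((415,255,520,315),.009,.04)
reg((272,278,308,312),.012,.08)
reg((342,265,366,290),.008,.04)
E
```

```text
top [341. 194.] 60 [ 0.6018 -0.0188  0.0422] 0.015198084450554905
top [330. 209.] 100 [0.564  0.0099 0.031 ] 0.015086092998314267
top [317. 224.] 97 [0.5217 0.0476 0.0397] 0.021027621130900658
scene [314. 231.] 5610 [0.5798 0.0038 0.087 ] 0.09702822497038562
scene [415. 291.] 114 [ 0.3089 -0.0836  0.036 ] 0.03356907237119279
scene [199. 296.] 239 [0.5688 0.3017 0.0311] 0.020213165774291927
scene [248. 353.] 297 [0.3927 0.2965 0.0302] 0.021135139046509707
scene [203. 377.] 314 [0.3975 0.3913 0.0295] 0.021834662388551942
(285, 150, 410, 255) 7300 [ 0.5836 -0.0042  0.0359] ((583.670654296875, -33.14421081542969), (289.6866149902344, 209.2271728515625), 89.93573760986328) zp [0.0201 0.0358 0.0499]
(379, 185, 415, 212) 340 [ 0.5954 -0.1445  0.0344] ((596.313720703125, -144.30819702148438), (67.93059539794922, 30.232786178588867), 86.33399200439453) zp [0.0185 0.0351 0.0397]
(300, 155, 376, 250) 5841 [ 0.583  -0.0091  0.0379] ((583.7022705078125, -4.940711975097656), (190.89292907714844, 209.2271728515625), 89.93573760986328) zp [0.0263 0.0376 0.0498]
(415, 255, 520, 315) 619 [ 0.37   -0.3419  0.0159] ((371.8437194824219, -340.9591064453125), (216.94696044921875, 115.05110168457031), 86.73579406738281) zp [0.0092 0.0164 0.0211]
(272, 278, 308, 312) 228 [0.3462 0.1198 0.0343] ((349.692138671875, 116.4481430053711), (59.64493942260742, 61.54084396362305), 63.34611129760742) zp [0.0134 0.0363 0.0487]
(342, 265, 366, 290) 128 [ 0.3933 -0.0496  0.0107] ((393.1300964355469, -49.140464782714844), (36.66269302368164, 33.77568817138672), 89.759033203125) zp [0.0081 0.0104 0.016 ]
```

Run:
```python
from h import *
d=np.load("top0.npz"); w=d["w"]
def pca(a,lo,hi,ax):
    u0,v0,u1,v1=a; P=w[v0:v1,u0:u1].reshape(-1,3); P=P[(P[:,2]>lo)&(P[:,2]<hi)][:,:2]
    r=cv2.minAreaRect((P*1000).astype(np.float32)); b=cv2.boxPoints(r); print(b.round(1).tolist())
pca((379,185,415,212),.02,.08,0); pca((415,255,520,315),.009,.04,0); pca((285,150,410,255),.012,.03,0); pca((300,155,376,250),.025,.08,0)
```

```text
[[579.5, -177.3000030517578], [609.7999877929688, -178.89999389648438], [613.2999877929688, -111.30000305175781], [583.0, -109.69999694824219]]
[[308.20001220703125, -446.0], [423.1000061035156, -452.5], [435.5, -235.89999389648438], [320.6000061035156, -229.39999389648438]]
[[476.20001220703125, -172.6999969482422], [684.9000244140625, -175.3000030517578], [688.4000244140625, 111.5], [479.70001220703125, 114.0]]
[[479.0, -100.30000305175781], [688.2000122070312, -100.5], [688.4000244140625, 90.4000015258789], [479.20001220703125, 90.5999984741211]]
```

Call:
drive_tool(rows=[{"az": -0.118},{"az": -0.118},{"az": -0.118},{"az": -0.118},{"az": -0.118},{"az": -0.118},{"az": -0.118},{"az": -0.118},{"az": -0.118},{"az": -0.118}])

```text
invalid input at $.rows[0]: expected keys tx, ty, tz, ax, ay, az, claw
```

Call:
drive_tool(rows=[{"tx": 0,"ty": 0,"tz": 0,"ax": 0,"ay": 0,"az": -0.118,"claw": 8.7},{"tx": 0,"ty": 0,"tz": 0,"ax": 0,"ay": 0,"az": -0.118,"claw": 8.7},{"tx": 0,"ty": 0,"tz": 0,"ax": 0,"ay": 0,"az": -0.118,"claw": 8.7},{"tx": 0,"ty": 0,"tz": 0,"ax": 0,"ay": 0,"az": -0.118,"claw": 8.7},{"tx": 0,"ty": 0,"tz": 0,"ax": 0,"ay": 0,"az": -0.118,"claw": 8.7},{"tx": 0,"ty": 0,"tz": 0,"ax": 0,"ay": 0,"az": -0.118,"claw": 8.7},{"tx": 0,"ty": 0,"tz": 0,"ax": 0,"ay": 0,"az": -0.118,"claw": 8.7},{"tx": 0,"ty": 0,"tz": 0,"ax": 0,"ay": 0,"az": -0.118,"claw": 8.7},{"tx": 0,"ty": 0,"tz": 0,"ax": 0,"ay": 0,"az": -0.118,"claw": 8.7},{"tx": 0,"ty": 0,"tz": 0,"ax": 0,"ay": 0,"az": -0.118,"claw": 8.7}])

```text
time_s: 0.93
tcp_pos: [0.2368, -0.578, 0.2219]
ee_rot: [[0.004, -1.0, -0.001], [-1.0, -0.004, 0.001], [-0.001, 0.001, -1.0]]
wrist_force: [-0.2, -0.2, -0.5]
gripper_width: 1.0
gripper_force: 0.0
```

Call:
drive_tool(rows=[{"tx": -3,"ty": -2.7,"tz": 0,"ax": 0,"ay": 0,"az": 0,"claw": 8.7},{"tx": -3,"ty": -2.7,"tz": 0,"ax": 0,"ay": 0,"az": 0,"claw": 8.7},{"tx": -3,"ty": -2.7,"tz": 0,"ax": 0,"ay": 0,"az": 0,"claw": 8.7},{"tx": -3,"ty": -2.7,"tz": 0,"ax": 0,"ay": 0,"az": 0,"claw": 8.7},{"tx": -3,"ty": -2.7,"tz": 0,"ax": 0,"ay": 0,"az": 0,"claw": 8.7},{"tx": -3,"ty": -2.7,"tz": 0,"ax": 0,"ay": 0,"az": 0,"claw": 8.7},{"tx": -3,"ty": -2.7,"tz": 0,"ax": 0,"ay": 0,"az": 0,"claw": 8.7},{"tx": -3,"ty": -2.7,"tz": 0,"ax": 0,"ay": 0,"az": 0,"claw": 8.7},{"tx": -3,"ty": -2.7,"tz": 0,"ax": 0,"ay": 0,"az": 0,"claw": 8.7},{"tx": -3,"ty": -2.7,"tz": 0,"ax": 0,"ay": 0,"az": 0,"claw": 8.7}])

```text
time_s: 1.77
tcp_pos: [0.5083, -0.277, 0.2223]
ee_rot: [[-0.002, -1.0, -0.001], [-1.0, 0.002, 0.0], [-0.0, 0.001, -1.0]]
wrist_force: [0.1, -0.8, -0.1]
gripper_width: 0.998
gripper_force: 0.0
```

Call:
drive_tool(rows=[{"tx": -3,"ty": -2.7,"tz": 0,"ax": 0,"ay": 0,"az": 0,"claw": 8.7},{"tx": -3,"ty": -2.7,"tz": 0,"ax": 0,"ay": 0,"az": 0,"claw": 8.7},{"tx": -3,"ty": -2.7,"tz": 0,"ax": 0,"ay": 0,"az": 0.05,"claw": 8.7},{"tx": 0,"ty": 0,"tz": 0,"ax": 0,"ay": 0,"az": 0,"claw": 8.7},{"tx": 0,"ty": 0,"tz": 0,"ax": 0,"ay": 0,"az": 0,"claw": 8.7},{"tx": 0,"ty": 0,"tz": 0,"ax": 0,"ay": 0,"az": 0,"claw": 8.7}])

```text
time_s: 2.27
tcp_pos: [0.5884, -0.1888, 0.2218]
ee_rot: [[-0.051, -0.999, -0.002], [-0.999, 0.051, 0.0], [-0.0, 0.002, -1.0]]
wrist_force: [0.4, 0.6, -0.6]
gripper_width: 0.999
gripper_force: 0.0
```

Run:
```python
from h import *
s=sense(); print(s["tcp_pos"])
im,w=cloud("wrist"); save(im,"w1"); np.savez("w1.npz",im=im,w=w)
m=(w[...,2]>.025)&(w[...,1]<-.112)&(abs(w[...,0]-.597)<.05)&(w[...,1]>-.2)&(w[...,2]<.045)
P=w[m]; print(len(P),P.mean(0)); b=cv2.boxPoints(cv2.minAreaRect((P[:,:2]*1000).astype(np.float32))); print(b.round(1).tolist())
```

```text
[ 0.58835061 -0.1887559   0.22182087]
1619 [ 0.59663572 -0.14814879  0.03594108]
[[580.5, -178.89999389648438], [610.0999755859375, -180.39999389648438], [613.4000244140625, -112.30000305175781], [583.7999877929688, -110.9000015258789]]
```

View pics/w1.png

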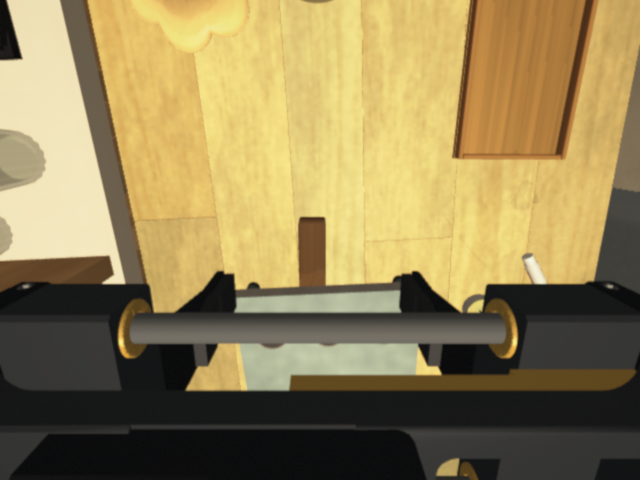

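The wrist view shows the wedge's thick end at (312,218), aligned with the tool. I go down over it.

Call:
drive_tool(rows=[{"tx": -2.9,"ty": -0.7,"tz": 0,"ax": 0,"ay": 0,"az": 0,"claw": 8.7},{"tx": 0,"ty": 0,"tz": 3.5,"ax": 0,"ay": 0,"az": 0,"claw": 8.7},{"tx": 0,"ty": 0,"tz": 3.5,"ax": 0,"ay": 0,"az": 0,"claw": 8.7},{"tx": 0,"ty": 0,"tz": 3.5,"ax": 0,"ay": 0,"az": 0,"claw": 8.7},{"tx": 0,"ty": 0,"tz": 3.5,"ax": 0,"ay": 0,"az": 0,"claw": 8.7},{"tx": 0,"ty": 0,"tz": 3,"ax": 0,"ay": 0,"az": 0,"claw": 8.7},{"tx": 0,"ty": 0,"tz": 2,"ax": 0,"ay": 0,"az": 0,"claw": 8.7},{"tx": 0,"ty": 0,"tz": 1.5,"ax": 0,"ay": 0,"az": 0,"claw": 8.7},{"tx": 0,"ty": 0,"tz": 0.8,"ax": 0,"ay": 0,"az": 0,"claw": 8.7},{"tx": 0,"ty": 0,"tz": 0,"ax": 0,"ay": 0,"az": 0,"claw": 8.7}])

```text
time_s: 3.15
tcp_pos: [0.5953, -0.1615, 0.0078]
ee_rot: [[-0.054, -0.999, -0.004], [-0.999, 0.054, 0.0], [-0.0, 0.004, -1.0]]
wrist_force: [-0.1, 0.1, -0.7]
gripper_width: 0.997
gripper_force: 0.0
```

Call:
drive_tool(rows=[{"tx": 0,"ty": 0,"tz": 0,"ax": 0,"ay": 0,"az": 0,"claw": 8.7},{"tx": 0,"ty": 0,"tz": 0,"ax": 0,"ay": 0,"az": 0,"claw": 4.5},{"tx": 0,"ty": 0,"tz": 0,"ax": 0,"ay": 0,"az": 0,"claw": 3.5},{"tx": 0,"ty": 0,"tz": 0,"ax": 0,"ay": 0,"az": 0,"claw": 2},{"tx": 0,"ty": 0,"tz": 0,"ax": 0,"ay": 0,"az": 0,"claw": 2},{"tx": 0,"ty": 0,"tz": 0,"ax": 0,"ay": 0,"az": 0,"claw": 2},{"tx": 0,"ty": 0,"tz": 0,"ax": 0,"ay": 0,"az": 0,"claw": 2},{"tx": 0,"ty": 0,"tz": 0,"ax": 0,"ay": 0,"az": 0,"claw": 2},{"tx": 0,"ty": 0,"tz": 0,"ax": 0,"ay": 0,"az": 0,"claw": 2}])

```text
time_s: 3.9
tcp_pos: [0.5972, -0.1604, 0.0095]
ee_rot: [[-0.052, -0.999, -0.0], [-0.999, 0.052, 0.0], [-0.0, 0.0, -1.0]]
wrist_force: [0.3, -0.1, -0.2]
gripper_width: 0.476
gripper_force: 0.0
```

Call:
drive_tool(rows=[{"tx": 0,"ty": 0,"tz": 0.2,"ax": 0,"ay": 0,"az": 0,"claw": 2},{"tx": 0,"ty": 0,"tz": 0,"ax": 0,"ay": 0,"az": 0,"claw": 2},{"tx": 0,"ty": 0,"tz": 0,"ax": 0,"ay": 0,"az": 0,"claw": 2},{"tx": 0,"ty": 0,"tz": 0,"ax": 0,"ay": 0,"az": 0,"claw": 2},{"tx": 0,"ty": 0,"tz": 0,"ax": 0,"ay": 0,"az": 0,"claw": 2},{"tx": 0,"ty": 0,"tz": 0,"ax": 0,"ay": 0,"az": 0,"claw": 2}])

```text
time_s: 4.4
tcp_pos: [0.5959, -0.1604, 0.0071]
ee_rot: [[-0.052, -0.999, -0.003], [-0.999, 0.052, 0.0], [-0.0, 0.003, -1.0]]
wrist_force: [-4.6, 1.1, 0.8]
gripper_width: 0.341
gripper_force: 30.0
```

Gripped. First tug of 2 cm.

Call:
drive_tool(rows=[{"tx": 0.25,"ty": 0,"tz": 0,"ax": 0,"ay": 0,"az": 0,"claw": 2},{"tx": 0.25,"ty": 0,"tz": 0,"ax": 0,"ay": 0,"az": 0,"claw": 2},{"tx": 0.25,"ty": 0,"tz": 0,"ax": 0,"ay": 0,"az": 0,"claw": 2},{"tx": 0.25,"ty": 0,"tz": 0,"ax": 0,"ay": 0,"az": 0,"claw": 2},{"tx": 0.25,"ty": 0,"tz": 0,"ax": 0,"ay": 0,"az": 0,"claw": 2},{"tx": 0.25,"ty": 0,"tz": 0,"ax": 0,"ay": 0,"az": 0,"claw": 2},{"tx": 0.25,"ty": 0,"tz": 0,"ax": 0,"ay": 0,"az": 0,"claw": 2},{"tx": 0.25,"ty": 0,"tz": 0,"ax": 0,"ay": 0,"az": 0,"claw": 2}])

```text
time_s: 5.07
tcp_pos: [0.5975, -0.1789, 0.0072]
ee_rot: [[-0.052, -0.999, 0.003], [-0.999, 0.052, 0.002], [-0.002, -0.003, -1.0]]
wrist_force: [0.1, 6.5, -1.2]
gripper_width: 0.344
gripper_force: 30.0
```

Call:
drive_tool(rows=[{"tx": 0,"ty": 0,"tz": 0,"ax": 0,"ay": 0,"az": 0,"claw": 2},{"tx": 0,"ty": 0,"tz": 0,"ax": 0,"ay": 0,"az": 0,"claw": 2},{"tx": 0,"ty": 0,"tz": 0,"ax": 0,"ay": 0,"az": 0,"claw": 2},{"tx": 0,"ty": 0,"tz": 0,"ax": 0,"ay": 0,"az": 0,"claw": 2},{"tx": 0,"ty": 0,"tz": 0,"ax": 0,"ay": 0,"az": 0,"claw": 2},{"tx": 0,"ty": 0,"tz": 0,"ax": 0,"ay": 0,"az": 0,"claw": 2},{"tx": 0,"ty": 0,"tz": 0,"ax": 0,"ay": 0,"az": 0,"claw": 2},{"tx": 0,"ty": 0,"tz": 0,"ax": 0,"ay": 0,"az": 0,"claw": 2},{"tx": 0,"ty": 0,"tz": 0,"ax": 0,"ay": 0,"az": 0,"claw": 2},{"tx": 0,"ty": 0,"tz": 0,"ax": 0,"ay": 0,"az": 0,"claw": 2}])

```text
time_s: 5.9
tcp_pos: [0.5965, -0.1806, 0.0076]
ee_rot: [[-0.052, -0.999, 0.001], [-0.999, 0.052, -0.0], [0.0, -0.001, -1.0]]
wrist_force: [2.3, 3.6, -6.6]
gripper_width: 0.341
gripper_force: 30.0
```

```bash
cat > b.py <<'E'
from h import *
im,w=cloud("top")
P=w.reshape(-1,3); P=P[(abs(P[:,0]-.583)<.09)&(P[:,1]>-.09)&(P[:,1]<.07)&(P[:,2]<.06)&(P[:,2]>.022)]
for _ in range(3):
    A=np.c_[P[:,0]-.583,P[:,1]+.007,np.ones(len(P))]; c=np.linalg.lstsq(A,P[:,2],rcond=None)[0]; r=P[:,2]-A@c; P=P[abs(r)<.004]
print("slope y,x, z0",c[1],c[0],c[2],len(P))
E
python3 b.py
```

```text
slope y,x, z0 -0.07364185830649464 0.0023928298624512935 0.03529497990406239 647
```

Call:
drive_tool(rows=[{"tx": 0.25,"ty": 0,"tz": 0,"ax": 0,"ay": 0,"az": 0,"claw": 2},{"tx": 0.25,"ty": 0,"tz": 0,"ax": 0,"ay": 0,"az": 0,"claw": 2},{"tx": 0.25,"ty": 0,"tz": 0,"ax": 0,"ay": 0,"az": 0,"claw": 2},{"tx": 0.25,"ty": 0,"tz": 0,"ax": 0,"ay": 0,"az": 0,"claw": 2},{"tx": 0.25,"ty": 0,"tz": 0,"ax": 0,"ay": 0,"az": 0,"claw": 2},{"tx": 0.25,"ty": 0,"tz": 0,"ax": 0,"ay": 0,"az": 0,"claw": 2},{"tx": 0.25,"ty": 0,"tz": 0,"ax": 0,"ay": 0,"az": 0,"claw": 2},{"tx": 0.25,"ty": 0,"tz": 0,"ax": 0,"ay": 0,"az": 0,"claw": 2}])

```text
time_s: 6.62
tcp_pos: [0.5947, -0.2006, 0.0074]
ee_rot: [[-0.052, -0.999, -0.001], [-0.999, 0.052, 0.0], [-0.0, 0.001, -1.0]]
wrist_force: [0.1, 4.2, -4.2]
gripper_width: 0.341
gripper_force: 30.0
```

Call:
drive_tool(rows=[{"tx": 0,"ty": 0,"tz": 0,"ax": 0,"ay": 0,"az": 0,"claw": 2},{"tx": 0,"ty": 0,"tz": 0,"ax": 0,"ay": 0,"az": 0,"claw": 2},{"tx": 0,"ty": 0,"tz": 0,"ax": 0,"ay": 0,"az": 0,"claw": 2},{"tx": 0,"ty": 0,"tz": 0,"ax": 0,"ay": 0,"az": 0,"claw": 2},{"tx": 0,"ty": 0,"tz": 0,"ax": 0,"ay": 0,"az": 0,"claw": 2},{"tx": 0,"ty": 0,"tz": 0,"ax": 0,"ay": 0,"az": 0,"claw": 2},{"tx": 0,"ty": 0,"tz": 0,"ax": 0,"ay": 0,"az": 0,"claw": 2},{"tx": 0,"ty": 0,"tz": 0,"ax": 0,"ay": 0,"az": 0,"claw": 2},{"tx": 0,"ty": 0,"tz": 0,"ax": 0,"ay": 0,"az": 0,"claw": 2},{"tx": 0,"ty": 0,"tz": 0,"ax": 0,"ay": 0,"az": 0,"claw": 2}])

```text
time_s: 7.45
tcp_pos: [0.595, -0.2009, 0.0077]
ee_rot: [[-0.052, -0.999, -0.0], [-0.999, 0.052, -0.001], [0.001, 0.0, -1.0]]
wrist_force: [-1.7, -4.9, -3.8]
gripper_width: 0.343
gripper_force: 30.0
```

Call:
drive_tool(rows=[{"tx": 0,"ty": 0,"tz": 0,"ax": 0,"ay": 0,"az": 0,"claw": 2},{"tx": 0,"ty": 0,"tz": 0,"ax": 0,"ay": 0,"az": 0,"claw": 2}])

```text
time_s: 7.62
tcp_pos: [0.595, -0.2009, 0.0076]
ee_rot: [[-0.052, -0.999, -0.0], [-0.999, 0.052, -0.001], [0.001, 0.0, -1.0]]
wrist_force: [-2.1, -5.4, -3.4]
gripper_width: 0.343
gripper_force: 30.0
```

```bash
python3 b.py
```

```text
slope y,x, z0 -0.05914398402680214 -0.003069653307265314 0.03319349403850158 1264
```

Angle is about 0.059, as expected. Third and fourth tugs.

Call:
drive_tool(rows=[{"tx": 0.25,"ty": 0,"tz": 0,"ax": 0,"ay": 0,"az": 0,"claw": 2},{"tx": 0.25,"ty": 0,"tz": 0,"ax": 0,"ay": 0,"az": 0,"claw": 2},{"tx": 0.25,"ty": 0,"tz": 0,"ax": 0,"ay": 0,"az": 0,"claw": 2},{"tx": 0.25,"ty": 0,"tz": 0,"ax": 0,"ay": 0,"az": 0,"claw": 2},{"tx": 0.25,"ty": 0,"tz": 0,"ax": 0,"ay": 0,"az": 0,"claw": 2},{"tx": 0.25,"ty": 0,"tz": 0,"ax": 0,"ay": 0,"az": 0,"claw": 2},{"tx": 0.25,"ty": 0,"tz": 0,"ax": 0,"ay": 0,"az": 0,"claw": 2},{"tx": 0.25,"ty": 0,"tz": 0,"ax": 0,"ay": 0,"az": 0,"claw": 2}])

```text
time_s: 8.33
tcp_pos: [0.5943, -0.2205, 0.0076]
ee_rot: [[-0.052, -0.999, 0.0], [-0.999, 0.052, 0.0], [-0.0, -0.0, -1.0]]
wrist_force: [1.0, 4.4, -4.0]
gripper_width: 0.34
gripper_force: 30.0
```

Call:
drive_tool(rows=[{"tx": 0,"ty": 0,"tz": 0,"ax": 0,"ay": 0,"az": 0,"claw": 2},{"tx": 0,"ty": 0,"tz": 0,"ax": 0,"ay": 0,"az": 0,"claw": 2},{"tx": 0,"ty": 0,"tz": 0,"ax": 0,"ay": 0,"az": 0,"claw": 2},{"tx": 0,"ty": 0,"tz": 0,"ax": 0,"ay": 0,"az": 0,"claw": 2},{"tx": 0,"ty": 0,"tz": 0,"ax": 0,"ay": 0,"az": 0,"claw": 2},{"tx": 0,"ty": 0,"tz": 0,"ax": 0,"ay": 0,"az": 0,"claw": 2},{"tx": 0,"ty": 0,"tz": 0,"ax": 0,"ay": 0,"az": 0,"claw": 2},{"tx": 0,"ty": 0,"tz": 0,"ax": 0,"ay": 0,"az": 0,"claw": 2},{"tx": 0,"ty": 0,"tz": 0,"ax": 0,"ay": 0,"az": 0,"claw": 2},{"tx": 0,"ty": 0,"tz": 0,"ax": 0,"ay": 0,"az": 0,"claw": 2}])

```text
time_s: 9.17
tcp_pos: [0.5943, -0.2209, 0.0078]
ee_rot: [[-0.052, -0.999, 0.0], [-0.999, 0.052, -0.001], [0.001, -0.0, -1.0]]
wrist_force: [0.5, -4.0, -3.4]
gripper_width: 0.338
gripper_force: 30.0
```

Call:
drive_tool(rows=[{"tx": 0,"ty": 0,"tz": 0,"ax": 0,"ay": 0,"az": 0,"claw": 2},{"tx": 0,"ty": 0,"tz": 0,"ax": 0,"ay": 0,"az": 0,"claw": 2}])

```text
time_s: 9.33
tcp_pos: [0.5943, -0.2209, 0.0078]
ee_rot: [[-0.052, -0.999, 0.0], [-0.999, 0.052, -0.001], [0.001, -0.0, -1.0]]
wrist_force: [0.7, -3.8, -3.2]
gripper_width: 0.345
gripper_force: 30.0
```

```bash
python3 b.py
```

```text
slope y,x, z0 -0.0288274735585212 -0.00021367659955468936 0.030555448445695303 1985
```

Call:
drive_tool(rows=[{"tx": 0.25,"ty": 0,"tz": 0,"ax": 0,"ay": 0,"az": 0,"claw": 2},{"tx": 0.25,"ty": 0,"tz": 0,"ax": 0,"ay": 0,"az": 0,"claw": 2},{"tx": 0.25,"ty": 0,"tz": 0,"ax": 0,"ay": 0,"az": 0,"claw": 2},{"tx": 0.25,"ty": 0,"tz": 0,"ax": 0,"ay": 0,"az": 0,"claw": 2},{"tx": 0.25,"ty": 0,"tz": 0,"ax": 0,"ay": 0,"az": 0,"claw": 2},{"tx": 0.25,"ty": 0,"tz": 0,"ax": 0,"ay": 0,"az": 0,"claw": 2},{"tx": 0.25,"ty": 0,"tz": 0,"ax": 0,"ay": 0,"az": 0,"claw": 2},{"tx": 0.25,"ty": 0,"tz": 0,"ax": 0,"ay": 0,"az": 0,"claw": 2}])

```text
time_s: 10.05
tcp_pos: [0.5927, -0.2382, 0.0071]
ee_rot: [[-0.052, -0.999, -0.001], [-0.999, 0.052, 0.003], [-0.002, 0.001, -1.0]]
wrist_force: [-0.1, 5.7, -1.9]
gripper_width: 0.342
gripper_force: 30.0
```

Call:
drive_tool(rows=[{"tx": 0,"ty": 0,"tz": 0,"ax": 0,"ay": 0,"az": 0,"claw": 2},{"tx": 0,"ty": 0,"tz": 0,"ax": 0,"ay": 0,"az": 0,"claw": 2},{"tx": 0,"ty": 0,"tz": 0,"ax": 0,"ay": 0,"az": 0,"claw": 2},{"tx": 0,"ty": 0,"tz": 0,"ax": 0,"ay": 0,"az": 0,"claw": 2},{"tx": 0,"ty": 0,"tz": 0,"ax": 0,"ay": 0,"az": 0,"claw": 2},{"tx": 0,"ty": 0,"tz": 0,"ax": 0,"ay": 0,"az": 0,"claw": 2},{"tx": 0,"ty": 0,"tz": 0,"ax": 0,"ay": 0,"az": 0,"claw": 2},{"tx": 0,"ty": 0,"tz": 0,"ax": 0,"ay": 0,"az": 0,"claw": 2},{"tx": 0,"ty": 0,"tz": 0,"ax": 0,"ay": 0,"az": 0,"claw": 2},{"tx": 0,"ty": 0,"tz": 0,"ax": 0,"ay": 0,"az": 0,"claw": 2}])

```text
time_s: 10.88
tcp_pos: [0.5927, -0.2388, 0.0072]
ee_rot: [[-0.052, -0.999, -0.001], [-0.999, 0.052, 0.002], [-0.002, 0.001, -1.0]]
wrist_force: [-0.0, 5.5, -2.2]
gripper_width: 0.339
gripper_force: 30.0
```

Call:
drive_tool(rows=[{"tx": 0,"ty": 0,"tz": 0,"ax": 0,"ay": 0,"az": 0,"claw": 2},{"tx": 0,"ty": 0,"tz": 0,"ax": 0,"ay": 0,"az": 0,"claw": 2}])

```text
time_s: 11.05
tcp_pos: [0.5927, -0.2388, 0.0072]
ee_rot: [[-0.052, -0.999, -0.001], [-0.999, 0.052, 0.002], [-0.002, 0.001, -1.0]]
wrist_force: [-0.6, 5.6, -3.0]
gripper_width: 0.345
gripper_force: 30.0
```

```bash
python3 b.py
```

```text
slope y,x, z0 -0.0018230057526950026 -0.0008457445196177174 0.027930187484018557 2466
```

Call:
drive_tool(rows=[{"tx": 0.25,"ty": 0,"tz": 0,"ax": 0,"ay": 0,"az": 0,"claw": 2},{"tx": 0.25,"ty": 0,"tz": 0,"ax": 0,"ay": 0,"az": 0,"claw": 2},{"tx": 0.25,"ty": 0,"tz": 0,"ax": 0,"ay": 0,"az": 0,"claw": 2},{"tx": 0.25,"ty": 0,"tz": 0,"ax": 0,"ay": 0,"az": 0,"claw": 2},{"tx": 0.25,"ty": 0,"tz": 0,"ax": 0,"ay": 0,"az": 0,"claw": 2},{"tx": 0.25,"ty": 0,"tz": 0,"ax": 0,"ay": 0,"az": 0,"claw": 2},{"tx": 0.25,"ty": 0,"tz": 0,"ax": 0,"ay": 0,"az": 0,"claw": 2},{"tx": 0.25,"ty": 0,"tz": 0,"ax": 0,"ay": 0,"az": 0,"claw": 2}])

```text
time_s: 11.77
tcp_pos: [0.592, -0.2608, 0.0076]
ee_rot: [[-0.052, -0.999, 0.0], [-0.999, 0.052, -0.0], [0.0, -0.0, -1.0]]
wrist_force: [0.5, 0.1, -0.2]
gripper_width: 0.342
gripper_force: 30.0
```

Call:
drive_tool(rows=[{"tx": 0,"ty": 0,"tz": 0,"ax": 0,"ay": 0,"az": 0,"claw": 2},{"tx": 0,"ty": 0,"tz": 0,"ax": 0,"ay": 0,"az": 0,"claw": 2},{"tx": 0,"ty": 0,"tz": 0,"ax": 0,"ay": 0,"az": 0,"claw": 2},{"tx": 0,"ty": 0,"tz": 0,"ax": 0,"ay": 0,"az": 0,"claw": 2},{"tx": 0,"ty": 0,"tz": 0,"ax": 0,"ay": 0,"az": 0,"claw": 2},{"tx": 0,"ty": 0,"tz": 0,"ax": 0,"ay": 0,"az": 0,"claw": 2},{"tx": 0,"ty": 0,"tz": 0,"ax": 0,"ay": 0,"az": 0,"claw": 2},{"tx": 0,"ty": 0,"tz": 0,"ax": 0,"ay": 0,"az": 0,"claw": 2},{"tx": 0,"ty": 0,"tz": 0,"ax": 0,"ay": 0,"az": 0,"claw": 2},{"tx": 0,"ty": 0,"tz": 0,"ax": 0,"ay": 0,"az": 0,"claw": 2}])

```text
time_s: 12.6
tcp_pos: [0.592, -0.2603, 0.0076]
ee_rot: [[-0.052, -0.999, 0.0], [-0.999, 0.052, 0.0], [-0.0, -0.0, -1.0]]
wrist_force: [-0.0, 0.1, -1.1]
gripper_width: 0.343
gripper_force: 30.0
```

Call:
drive_tool(rows=[{"tx": 0,"ty": 0,"tz": 0,"ax": 0,"ay": 0,"az": 0,"claw": 2},{"tx": 0,"ty": 0,"tz": 0,"ax": 0,"ay": 0,"az": 0,"claw": 2},{"tx": 0.3,"ty": 0,"tz": 0,"ax": 0,"ay": 0,"az": 0,"claw": 2},{"tx": 0.3,"ty": 0,"tz": 0,"ax": 0,"ay": 0,"az": 0,"claw": 2},{"tx": 0.3,"ty": 0,"tz": 0,"ax": 0,"ay": 0,"az": 0,"claw": 2},{"tx": 0.3,"ty": 0,"tz": 0,"ax": 0,"ay": 0,"az": 0,"claw": 2},{"tx": 0.3,"ty": 0,"tz": 0,"ax": 0,"ay": 0,"az": 0,"claw": 2},{"tx": 0.3,"ty": 0,"tz": 0,"ax": 0,"ay": 0,"az": 0,"claw": 2},{"tx": 0.3,"ty": 0,"tz": 0,"ax": 0,"ay": 0,"az": 0,"claw": 2},{"tx": 0.3,"ty": 0,"tz": 0,"ax": 0,"ay": 0,"az": 0,"claw": 2}])

```text
time_s: 13.43
tcp_pos: [0.5907, -0.2846, 0.0075]
ee_rot: [[-0.052, -0.999, 0.0], [-0.999, 0.052, -0.0], [0.0, -0.0, -1.0]]
wrist_force: [-0.2, 0.4, -0.4]
gripper_width: 0.344
gripper_force: 30.0
```

Call:
drive_tool(rows=[{"tx": 0,"ty": 0,"tz": 0,"ax": 0,"ay": 0,"az": 0,"claw": 2},{"tx": 0,"ty": 0,"tz": 0,"ax": 0,"ay": 0,"az": 0,"claw": 2},{"tx": 0,"ty": 0,"tz": 0,"ax": 0,"ay": 0,"az": 0,"claw": 2},{"tx": 0,"ty": 0,"tz": 0,"ax": 0,"ay": 0,"az": 0,"claw": 2},{"tx": 0,"ty": 0,"tz": 0,"ax": 0,"ay": 0,"az": 0,"claw": 2},{"tx": 0,"ty": 0,"tz": 0,"ax": 0,"ay": 0,"az": 0,"claw": 2}])

```text
time_s: 13.93
tcp_pos: [0.5908, -0.2841, 0.0076]
ee_rot: [[-0.052, -0.999, -0.0], [-0.999, 0.052, 0.0], [-0.0, 0.0, -1.0]]
wrist_force: [1.0, 0.2, -1.0]
gripper_width: 0.339
gripper_force: 30.0
```

```bash
python3 - <<'E'
from h import *
im,w=cloud("top"); save(cv2.resize(im[140:340,200:540],(800,470)),"top2"); s,_=capture("scene"); save(s,"sc2")
E
python3 b.py
```

```text
slope y,x, z0 -0.0005487878079224844 0.0008652405774040114 0.02752404223066897 3271
```

View pics/top2.png

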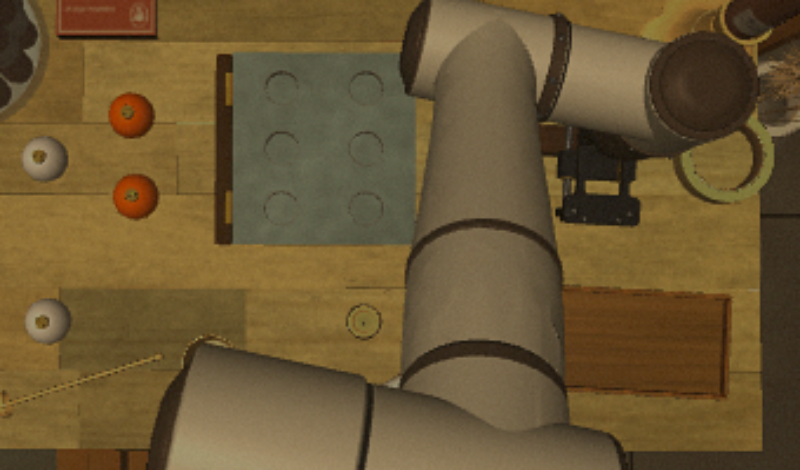

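Board is flat and the wedge is clear. I lift it and carry it to the tray.

Call:
drive_tool(rows=[{"tx": 0,"ty": 0,"tz": -1,"ax": 0,"ay": 0,"az": 0,"claw": 2},{"tx": 0,"ty": 0,"tz": -2,"ax": 0,"ay": 0,"az": 0,"claw": 2},{"tx": 0,"ty": 0,"tz": -2,"ax": 0,"ay": 0,"az": 0,"claw": 2},{"tx": 0,"ty": 0,"tz": -2,"ax": 0,"ay": 0,"az": 0,"claw": 2},{"tx": 0,"ty": 0,"tz": -1,"ax": 0,"ay": 0,"az": 0,"claw": 2}])

```text
time_s: 14.5
tcp_pos: [0.5923, -0.2848, 0.0913]
ee_rot: [[-0.051, -0.999, 0.005], [-0.999, 0.051, -0.002], [0.002, -0.005, -1.0]]
wrist_force: [0.0, -0.7, -0.7]
gripper_width: 0.348
gripper_force: 30.0
```

Call:
drive_tool(rows=[{"tx": 1.3,"ty": 2.1,"tz": 0,"ax": 0,"ay": 0,"az": 0,"claw": 2},{"tx": 1.3,"ty": 2.1,"tz": 0,"ax": 0,"ay": 0,"az": 0,"claw": 2},{"tx": 1.3,"ty": 2.1,"tz": 0,"ax": 0,"ay": 0,"az": 0,"claw": 2},{"tx": 1.3,"ty": 2.1,"tz": 0,"ax": 0,"ay": 0,"az": 0,"claw": 2},{"tx": 1.3,"ty": 2.1,"tz": 0,"ax": 0,"ay": 0,"az": 0,"claw": 2},{"tx": 1.3,"ty": 2.1,"tz": 0,"ax": 0,"ay": 0,"az": 0,"claw": 2},{"tx": 1.3,"ty": 2.1,"tz": 0,"ax": 0,"ay": 0,"az": 0,"claw": 2},{"tx": 1.3,"ty": 2.1,"tz": 0,"ax": 0,"ay": 0,"az": 0,"claw": 2},{"tx": 1.3,"ty": 2.1,"tz": 0,"ax": 0,"ay": 0,"az": 0,"claw": 2},{"tx": 1.3,"ty": 2.1,"tz": 0,"ax": 0,"ay": 0,"az": 0,"claw": 2}])

```text
time_s: 15.33
tcp_pos: [0.3732, -0.4036, 0.0879]
ee_rot: [[-0.052, -0.999, 0.0], [-0.999, 0.052, -0.0], [0.0, -0.0, -1.0]]
wrist_force: [0.6, -0.4, -0.5]
gripper_width: 0.342
gripper_force: 30.0
```

Call:
drive_tool(rows=[{"tx": 0.3,"ty": 0.6,"tz": 0,"ax": 0,"ay": 0,"az": 0,"claw": 2},{"tx": 0,"ty": 0,"tz": 0,"ax": 0,"ay": 0,"az": 0,"claw": 2},{"tx": 0,"ty": 0,"tz": 0,"ax": 0,"ay": 0,"az": 0,"claw": 2},{"tx": 0,"ty": 0,"tz": 0,"ax": 0,"ay": 0,"az": 0,"claw": 2}])

```text
time_s: 15.67
tcp_pos: [0.3691, -0.4057, 0.0878]
ee_rot: [[-0.051, -0.999, 0.001], [-0.999, 0.051, -0.0], [0.0, -0.001, -1.0]]
wrist_force: [0.4, 0.6, -0.7]
gripper_width: 0.346
gripper_force: 30.0
```

Run:
```python
from h import *
im,w=cloud("wrist"); save(im,"w3"); s,_=capture("scene"); save(s[180:360,380:600],"sc3")
```

```text
(no output)
```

View pics/w3.png

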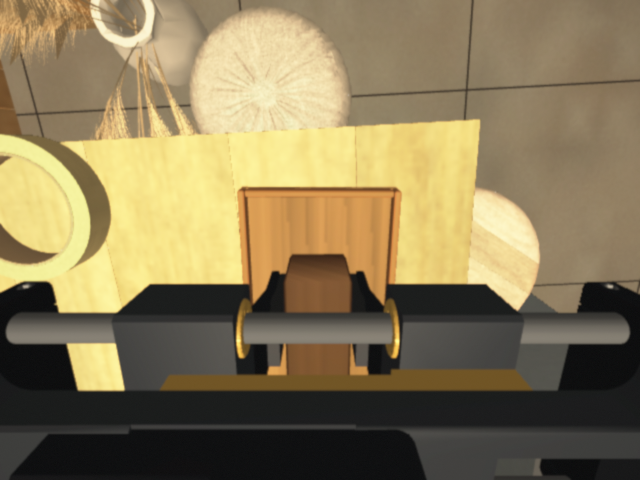

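The wrist view shows the wedge over the tray, centred in it and parallel to its walls. I lower it and release.

Call:
drive_tool(rows=[{"tx": 0,"ty": 0,"tz": 2,"ax": 0,"ay": 0,"az": 0,"claw": 2},{"tx": 0,"ty": 0,"tz": 2,"ax": 0,"ay": 0,"az": 0,"claw": 2},{"tx": 0,"ty": 0,"tz": 1.5,"ax": 0,"ay": 0,"az": 0,"claw": 2},{"tx": 0,"ty": 0,"tz": 1,"ax": 0,"ay": 0,"az": 0,"claw": 2},{"tx": 0,"ty": 0,"tz": 0.5,"ax": 0,"ay": 0,"az": 0,"claw": 2},{"tx": 0,"ty": 0,"tz": 0.4,"ax": 0,"ay": 0,"az": 0,"claw": 2},{"tx": 0,"ty": 0,"tz": 0,"ax": 0,"ay": 0,"az": 0,"claw": 2},{"tx": 0,"ty": 0,"tz": 0,"ax": 0,"ay": 0,"az": 0,"claw": 2},{"tx": 0,"ty": 0,"tz": 0,"ax": 0,"ay": 0,"az": 0,"claw": 2}])

```text
time_s: 16.52
tcp_pos: [0.3688, -0.4062, 0.0144]
ee_rot: [[-0.052, -0.999, 0.001], [-0.999, 0.052, -0.001], [0.001, -0.002, -1.0]]
wrist_force: [0.3, -0.0, 0.0]
gripper_width: 0.343
gripper_force: 30.0
```

Call:
drive_tool(rows=[{"tx": 0,"ty": 0,"tz": 0,"ax": 0,"ay": 0,"az": 0,"claw": 5},{"tx": 0,"ty": 0,"tz": 0,"ax": 0,"ay": 0,"az": 0,"claw": 5},{"tx": 0,"ty": 0,"tz": 0,"ax": 0,"ay": 0,"az": 0,"claw": 5},{"tx": 0,"ty": 0,"tz": 0,"ax": 0,"ay": 0,"az": 0,"claw": 5},{"tx": 0,"ty": 0,"tz": 0,"ax": 0,"ay": 0,"az": 0,"claw": 5},{"tx": 0,"ty": 0,"tz": 0,"ax": 0,"ay": 0,"az": 0,"claw": 5}])

```text
time_s: 17.02
tcp_pos: [0.3682, -0.4059, 0.0137]
ee_rot: [[-0.052, -0.999, 0.0], [-0.999, 0.052, -0.0], [0.0, -0.0, -1.0]]
wrist_force: [0.3, 0.4, 0.2]
gripper_width: 0.569
gripper_force: 0.0
```

Call:
drive_tool(rows=[{"tx": 0,"ty": 0,"tz": -1,"ax": 0,"ay": 0,"az": 0,"claw": 5},{"tx": 0,"ty": 0,"tz": -3,"ax": 0,"ay": 0,"az": 0,"claw": 5},{"tx": 0,"ty": 0,"tz": -4,"ax": 0,"ay": 0,"az": 0,"claw": 8.7},{"tx": 0,"ty": 0,"tz": -4,"ax": 0,"ay": 0,"az": 0,"claw": 8.7},{"tx": 0,"ty": 0,"tz": -4,"ax": 0,"ay": 0,"az": 0,"claw": 8.7},{"tx": 0,"ty": 0,"tz": -4,"ax": 0,"ay": 0,"az": 0,"claw": 8.7},{"tx": 0,"ty": 0,"tz": 0,"ax": 0,"ay": 0,"az": -0.052,"claw": 8.7},{"tx": 0,"ty": 0,"tz": 0,"ax": 0,"ay": 0,"az": 0,"claw": 8.7}])

```text
time_s: 17.68
tcp_pos: [0.3693, -0.4066, 0.2177]
ee_rot: [[0.001, -1.0, 0.007], [-1.0, -0.001, -0.004], [0.004, -0.007, -1.0]]
wrist_force: [-0.4, 1.0, -0.8]
gripper_width: 0.935
gripper_force: 0.0
```

Run:
```python
from m import *
np.set_printoptions(precision=4,suppress=True)
for n in("scene","top"):
    im,w=cloud(n); save(im,n+"4"); np.savez(n+"4.npz",im=im,w=w)
    for b in balls(im,w): print(n,*b)
d=w
P=w[255:320,415:525].reshape(-1,3); P=P[(P[:,2]>.022)&(P[:,2]<.06)]
if len(P): print(len(P),cv2.boxPoints(cv2.minAreaRect((P[:,:2]*1000).astype(np.float32))).round(1).tolist(),P[:,2].max())
```

```text
scene [315. 234.] 5187 [ 0.5793 -0.0033  0.0849] 0.10117180813299559
scene [415. 291.] 119 [ 0.3119 -0.0817  0.0092] 0.02620854623083915
scene [199. 296.] 245 [0.569  0.3017 0.0307] 0.020265851692000226
scene [248. 353.] 309 [0.3925 0.2964 0.03  ] 0.0213583586330808
scene [204. 378.] 323 [0.3973 0.3915 0.0292] 0.021845151664865944
scene [487. 449.] 68 [-0.0071  0.0359  0.0275] 0.0409665645506717
489 [[286.8999938964844, -286.29998779296875], [346.5, -412.6000061035156], [427.8999938964844, -374.20001220703125], [368.29998779296875, -247.8000030517578]] 0.045857509912733505
```

View pics/scene4.png

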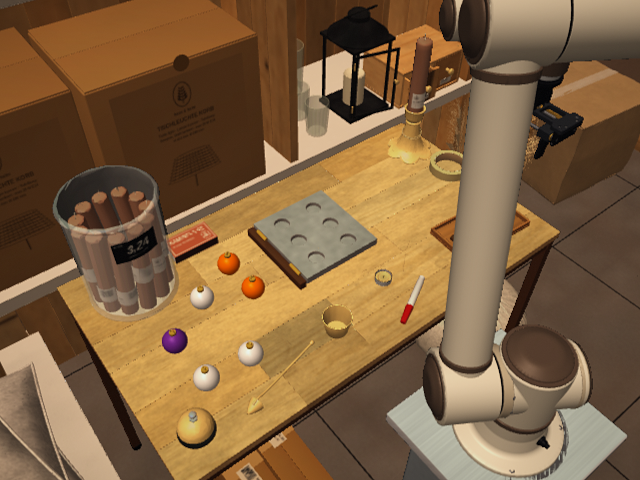

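Run:
```python
from h import *
np.set_printoptions(precision=3,suppress=True)
for n in("top0","scene0"):
    w=np.load(n+".npz")["w"].reshape(-1,3)
    for lo,hi in((.03,.08),(.08,.15),(.15,.22),(.22,.35)):
        P=w[(w[:,2]>lo)&(w[:,2]<hi)&(w[:,1]>.15)&(w[:,0]>.6)&(w[:,0]<.82)&(w[:,1]<.6)]
        if len(P): print(n,lo,len(P),P[:,0].min(),np.percentile(P[:,1],[0,5,95,100]), "closest to ball", np.sort(np.hypot(P[:,0]-.569,P[:,1]-.302))[[0,len(P)//50]],"x at y<.35",P[P[:,1]<.36][:,0].min() if (P[:,1]<.36).any() else None)
d=np.load("top0.npz"); im,w=d["im"],d["w"]; hsv=cv2.cvtColor(im,cv2.COLOR_RGB2HSV)
for c in((219,207),(183,274),(220,276),(255,188),(257,223),(180,231)):
    p=w[c[1]-12:c[1]+13,c[0]-12:c[0]+13].reshape(-1,3); p=p[p[:,2]>.02]
    # fixed radius
    from scipy.optimize import least_squares
    r=least_squares(lambda q:np.hypot(np.hypot(p[:,0]-q[0],p[:,1]-q[1]),p[:,2]-.025)-.025,[p[:,0].mean(),p[:,1].mean()],loss="soft_l1",f_scale=.002); print(c,r.x,len(p),p[:,2].max())
```

```text
top0 0.03 970 0.6006241787020195 [0.182 0.191 0.448 0.479] closest to ball [0.066 0.069] x at y<.35 0.6006241787020195
top0 0.08 1302 0.6074145742686582 [0.301 0.303 0.451 0.481] closest to ball [0.067 0.068] x at y<.35 0.6144926150065542
top0 0.15 3200 0.6030832530325945 [0.302 0.305 0.479 0.484] closest to ball [0.065 0.069] x at y<.35 0.6101573099652408
top0 0.22 3681 0.6032630081813806 [0.298 0.306 0.481 0.489] closest to ball [0.064 0.069] x at y<.35 0.6098910307664382
scene0 0.03 1705 0.600017895094518 [0.182 0.204 0.482 0.487] closest to ball [0.065 0.067] x at y<.35 0.600017895094518
scene0 0.08 2325 0.6038478123934478 [0.304 0.328 0.483 0.487] closest to ball [0.066 0.067] x at y<.35 0.6110394388962996
scene0 0.15 4842 0.6001768519822679 [0.305 0.325 0.477 0.487] closest to ball [0.065 0.068] x at y<.35 0.6069511326753176
scene0 0.22 4844 0.6001756245781362 [0.297 0.311 0.48  0.49 ] closest to ball [0.063 0.068] x at y<.35 0.607664251729618
(219, 207) [0.572 0.3  ] 300 0.060858367987536084
(183, 274) [0.399 0.391] 303 0.06542955063025037
(220, 276) [0.394 0.296] 296 0.060722412639455284
(255, 188) [0.619 0.205] 295 0.06302325925476626
(257, 223) [0.53 0.2 ] 294 0.06501659865213755
(180, 231) [0.509 0.398] 306 0.06498309348685095
```

Call:
drive_tool(rows=[{"tx": -3.5,"ty": -2,"tz": 0,"ax": 0,"ay": 0,"az": 0,"claw": 8.7},{"tx": -3.5,"ty": -2,"tz": 0,"ax": 0,"ay": 0,"az": 0,"claw": 8.7},{"tx": -3.5,"ty": -2,"tz": 0,"ax": 0,"ay": 0,"az": 0,"claw": 8.7},{"tx": -3.5,"ty": -2,"tz": 0,"ax": 0,"ay": 0,"az": 0,"claw": 8.7},{"tx": -3.5,"ty": -2,"tz": 0,"ax": 0,"ay": 0,"az": 0,"claw": 8.7},{"tx": -3.5,"ty": -2,"tz": 0,"ax": 0,"ay": 0,"az": 0,"claw": 8.7},{"tx": -3.5,"ty": -2,"tz": 0,"ax": 0,"ay": 0,"az": 0,"claw": 8.7},{"tx": -3.5,"ty": -2,"tz": 0,"ax": 0,"ay": 0,"az": 0,"claw": 8.7},{"tx": -3.5,"ty": -2,"tz": 0,"ax": 0,"ay": 0,"az": 0,"claw": 8.7},{"tx": -3.5,"ty": -2,"tz": 0,"ax": 0,"ay": 0,"az": 0,"claw": 8.7}])

```text
time_s: 18.62
tcp_pos: [0.5677, -0.054, 0.2119]
ee_rot: [[-0.001, -1.0, -0.004], [-1.0, 0.001, -0.001], [0.001, 0.004, -1.0]]
wrist_force: [0.5, -0.7, 0.0]
gripper_width: 0.999
gripper_force: 0.0
```

Call:
drive_tool(rows=[{"tx": -3.5,"ty": -0.4,"tz": 0,"ax": 0,"ay": 0,"az": 0,"claw": 8.7},{"tx": -3.5,"ty": -0.4,"tz": 0,"ax": 0,"ay": 0,"az": 0,"claw": 8.7},{"tx": -3.5,"ty": -0.4,"tz": 0,"ax": 0,"ay": 0,"az": 0,"claw": 8.7},{"tx": -3.5,"ty": 0,"tz": 0,"ax": 0,"ay": 0,"az": 0,"claw": 8.7},{"tx": -3.5,"ty": 0,"tz": 0,"ax": 0,"ay": 0,"az": 0,"claw": 8.7},{"tx": 0,"ty": 0,"tz": 0,"ax": 0,"ay": 0,"az": 0,"claw": 8.7},{"tx": 0,"ty": 0,"tz": 0,"ax": 0,"ay": 0,"az": 0,"claw": 8.7},{"tx": 0,"ty": 0,"tz": 0,"ax": 0,"ay": 0,"az": 0,"claw": 8.7}])

```text
time_s: 19.28
tcp_pos: [0.5794, 0.1189, 0.2121]
ee_rot: [[-0.0, -1.0, -0.003], [-1.0, 0.0, -0.001], [0.001, 0.003, -1.0]]
wrist_force: [0.6, 0.0, 0.1]
gripper_width: 0.997
gripper_force: 0.0
```

Run:
```python
from h import *
np.set_printoptions(precision=4,suppress=True)
im,w=cloud("wrist"); save(im,"w5"); np.savez("w5.npz",im=im,w=w)
im,wt=cloud("top"); np.savez("top5.npz",im=im,w=wt)
P=wt[255:320,415:525].reshape(-1,3); P=P[(P[:,2]>.023)&(P[:,2]<.06)]
if len(P): print("wedge",len(P),cv2.boxPoints(cv2.minAreaRect((P[:,:2]*1000).astype(np.float32))).round(1).tolist(),P[:,2].max())
```

```text
wedge 629 [[352.70001220703125, -423.0], [382.8999938964844, -424.3999938964844], [389.29998779296875, -288.29998779296875], [359.0, -286.8999938964844]] 0.047090275945846145
```

View pics/w5.png

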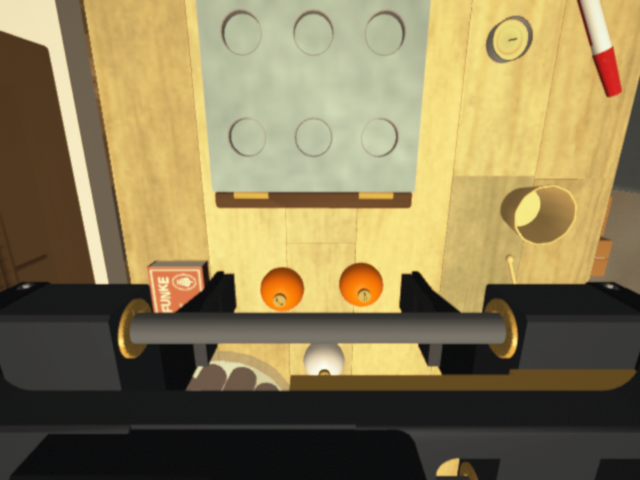

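The wrist view shows the flat board with six empty pockets at roughly (241,33), (313,33), (385,33), (247,137), (313,137) and (379,137). The wedge measures centred in the tray.

Run:
```python
from h import *
np.set_printoptions(precision=4,suppress=True)
d=np.load("w5.npz"); im,w=d["im"],d["w"]
R=(abs(w[...,0]-.583)<.1)&(w[...,1]>-.1)&(w[...,1]<.08)
print("top z",np.median(w[R][:,2]))
m=(R&(w[...,2]<np.median(w[R][:,2])-.004)).astype(np.uint8)
n,l,st,c=cv2.connectedComponentsWithStats(m)
C=[]
for i in range(1,n):
    if st[i,4]>150:
        P=w[l==i]; (x,y),r=cv2.minEnclosingCircle((P[:,:2]*1000).astype(np.float32)); print(c[i],st[i,4],P.mean(0),x,y,r)
g=cv2.GaussianBlur(cv2.cvtColor(im,cv2.COLOR_RGB2GRAY),(5,5),0)
B=(R&(w[...,2]>.02)); P=w[B]; print(cv2.boxPoints(cv2.minAreaRect((P[:,:2]*1000).astype(np.float32))))
w=np.load("top5.npz")["w"]
for nm in("top0",):
  q=np.load(nm+".npz")["w"].reshape(-1,3); q=q[(q[:,0]>.6)&(q[:,0]<.82)&(q[:,1]>.28)&(q[:,1]<.5)&(q[:,2]>.1)]
  print("jar",cv2.minEnclosingCircle((q[:,:2]*1000).astype(np.float32)),np.percentile(q[:,2],99))
q=w.reshape(-1,3);B=q[(abs(q[:,0]-.583)<.13)&(q[:,1]<.13)&(q[:,1]>-.13)&(q[:,2]>.022)&(q[:,2]<.034)]; print(cv2.boxPoints(cv2.minAreaRect((B[:,:2]*1000).astype(np.float32))),len(B))
```

```text
top z 0.02825557831919029
[241.3264  32.7021] 1299 [ 0.6503 -0.0547  0.0183] 649.4823608398438 -53.38607406616211 17.949928283691406
[313.007   33.0015] 1294 [ 0.5829 -0.0545  0.0182] 582.8828735351562 -53.16902542114258 17.956159591674805
[384.5214  33.2977] 1283 [ 0.5156 -0.0542  0.0183] 516.538818359375 -52.671295166015625 17.945405960083008
[247.1122 136.9473] 1025 [0.6505 0.0392 0.0181] 649.7330932617188 39.43568420410156 18.010053634643555
[313.1612 137.0825] 1042 [0.5832 0.0394 0.018 ] 583.2028198242188 39.69829177856445 17.998502731323242
[379.1437 137.2252] 1030 [0.5159 0.0397 0.0182] 516.80322265625 39.975860595703125 17.986970901489258
[[483.0018 -78.7692]
 [682.9993 -78.7697]
 [682.9996  79.9995]
 [483.0022  80.    ]]
jar ((700.1910400390625, 393.6952819824219), 97.34601593017578) 0.26923155327631426
[[ 479.006  -105.0138]
 [ 688.4549 -105.4897]
 [ 688.9514  113.013 ]
 [ 479.5025  113.4889]] 5600
```

Call:
drive_tool(rows=[{"tx": 0,"ty": 0,"tz": 0,"ax": 0,"ay": 0,"az": 0.116,"claw": 7.8},{"tx": 0,"ty": 0,"tz": 0,"ax": 0,"ay": 0,"az": 0.116,"claw": 7.8},{"tx": 0,"ty": 0,"tz": 0,"ax": 0,"ay": 0,"az": 0.116,"claw": 7.8},{"tx": 0,"ty": 0,"tz": 0,"ax": 0,"ay": 0,"az": 0.116,"claw": 7.8},{"tx": 0,"ty": 0,"tz": 0,"ax": 0,"ay": 0,"az": 0.116,"claw": 7.8},{"tx": 0,"ty": 0,"tz": 0,"ax": 0,"ay": 0,"az": 0.116,"claw": 7.8},{"tx": 0,"ty": 0,"tz": 0,"ax": 0,"ay": 0,"az": 0.116,"claw": 7.8},{"tx": 0,"ty": 0,"tz": 0,"ax": 0,"ay": 0,"az": 0.116,"claw": 7.8},{"tx": 0,"ty": 0,"tz": 0,"ax": 0,"ay": 0,"az": 0,"claw": 7.8}])

```text
time_s: 20.13
tcp_pos: [0.58, 0.1177, 0.2135]
ee_rot: [[-0.803, -0.596, -0.0], [-0.596, 0.803, -0.0], [0.0, 0.0, -1.0]]
wrist_force: [-0.6, -0.8, -0.4]
gripper_width: 0.898
gripper_force: 0.0
```

```bash
cat >> m.py <<'E'
from scipy.optimize import least_squares
def track():
    np.set_printoptions(precision=4,suppress=True)
    for n in("scene","top"):
        im,w=cloud(n); hsv=cv2.cvtColor(im,cv2.COLOR_RGB2HSV)
        m=((hsv[...,1]<70)&(hsv[...,2]>90)&(w[...,2]>.012)&(w[...,2]<.075)&(w[...,1]>.13)&(w[...,0]>.25)&(w[...,0]<.85)&(w[...,1]<.6)).astype(np.uint8)
        k,l,st,c=cv2.connectedComponentsWithStats(m)
        for i in range(1,k):
            if st[i,4]<40: continue
            p=w[l==i]
            r=least_squares(lambda q:np.hypot(np.hypot(p[:,0]-q[0],p[:,1]-q[1]),p[:,2]-.025)-.025,p[:,:2].mean(0),loss="soft_l1",f_scale=.002)
            print(n,c[i].round(),st[i,4],r.x,r.cost)
def go(x,y):
    s=sense(); R=np.array(s["ee_rot"]); p=np.array(s["tcp_pos"]); d=R.T@np.array([x-p[0],y-p[1],0]); print("tcp",p,"yaw_y",np.degrees(np.arctan2(R[1,1],R[0,1])),"cm",d*100)
E
python3 -c "
from m import *
track(); go(.571,.301)"
```

```text
scene [202. 298.] 362 [0.5711 0.2992] 0.0004971836189964417
scene [129. 301.] 80 [0.6179 0.4333] 0.0026462352553511532
scene [250. 354.] 426 [0.3939 0.2944] 0.00048390085315408893
scene [206. 378.] 459 [0.3988 0.39  ] 0.0004971607316052798
scene [192. 416.] 58 [0.3258 0.4556] 0.0007419269050490326
tcp [0.5801 0.118  0.2135] yaw_y 126.90022462237988 cm [-10.2588  15.1785  -0.0018]
```

Call:
drive_tool(rows=[{"tx": -2.02,"ty": 3.03,"tz": 0,"ax": 0,"ay": 0,"az": 0,"claw": 7.8},{"tx": -2.02,"ty": 3.03,"tz": 0,"ax": 0,"ay": 0,"az": 0,"claw": 7.8},{"tx": -2.02,"ty": 3.03,"tz": 0,"ax": 0,"ay": 0,"az": 0,"claw": 7.8},{"tx": -2.02,"ty": 3.03,"tz": 0,"ax": 0,"ay": 0,"az": 0,"claw": 7.8},{"tx": -2.02,"ty": 3.03,"tz": 0,"ax": 0,"ay": 0,"az": 0,"claw": 7.8},{"tx": 0,"ty": 0,"tz": 0,"ax": 0,"ay": 0,"az": 0,"claw": 7.8},{"tx": 0,"ty": 0,"tz": 2,"ax": 0,"ay": 0,"az": 0,"claw": 7.8},{"tx": 0,"ty": 0,"tz": 3,"ax": 0,"ay": 0,"az": 0,"claw": 7.8},{"tx": 0,"ty": 0,"tz": 3,"ax": 0,"ay": 0,"az": 0,"claw": 7.8},{"tx": 0,"ty": 0,"tz": 2,"ax": 0,"ay": 0,"az": 0,"claw": 7.8}])

```text
time_s: 21.07
tcp_pos: [0.569, 0.2995, 0.1107]
ee_rot: [[-0.8, -0.601, -0.003], [-0.601, 0.8, -0.002], [0.004, 0.001, -1.0]]
wrist_force: [0.7, 0.3, -0.3]
gripper_width: 0.893
gripper_force: 0.0
```

```bash
python3 -c "
from m import *
go(.571,.300)
a,_=capture('scene'); b,_=capture('wrist'); save(np.hstack([a[120:420,40:440],b[180:480,120:520]]),'j6')"
```

```text
tcp [0.56902983 0.29947761 0.11066357] yaw_y 126.90622620310964 cm [-0.18890738 -0.07653899 -0.00072836]
```

View pics/j6.png

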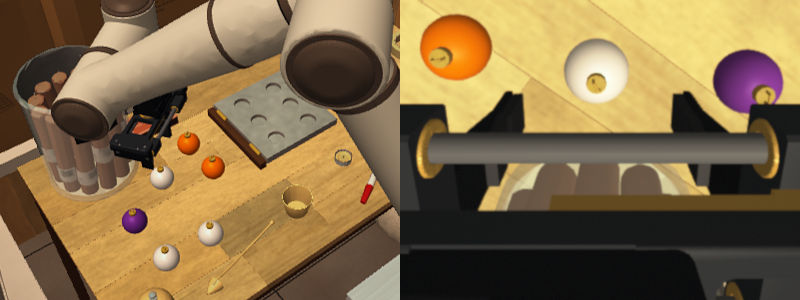

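```bash
cat >> m.py <<'E'
def wb(x0,y0):
    im,w=cloud("wrist"); p=w[(np.hypot(w[...,0]-x0,w[...,1]-y0)<.03)&(w[...,2]>.012)&(w[...,2]<.05)]
    r=least_squares(lambda q:np.hypot(np.hypot(p[:,0]-q[0],p[:,1]-q[1]),p[:,2]-.025)-.025,p[:,:2].mean(0),loss="soft_l1",f_scale=.002)
    print("wrist ball",len(p),r.x); return r.x
E
python3 -c "
from m import *
go(*wb(.571,.300))
w=cloud('scene')[1]; print(np.nanmax(w[180:260,60:140,2]))"
```

```text
wrist ball 2902 [0.57183842 0.29915688]
tcp [0.56967997 0.29957672 0.11206151] yaw_y 126.88187871294107 cm [-0.1474504  -0.16312467 -0.0004987 ]
0.48064190809782187
```

```bash
python3 -c "
from m import *
np.set_printoptions(precision=3,suppress=True)
for n in('top','scene'):
    w=cloud(n)[1]; w0=np.load(n+'0.npz')['w']
    m=(w[...,2]-w0[...,2]>.03)|(np.isnan(w0[...,2]))
    m&=np.linalg.norm(w-w0,axis=-1)>.03
    P=w[m]; q=P[:,:2]-[.5697,.2996]; u=q@[.806,.592]; v=q@[-.592,.806]
    for lo in np.arange(.1,.6,.04):
        k=(P[:,2]>lo)&(P[:,2]<lo+.04)&(abs(v)<.1)&(u>-.1)&(u<.15)
        d=np.hypot(P[k,0]-.70,P[k,1]-.394)
        if k.sum()>5: print(n,round(lo,2),k.sum(),'u max',u[k].max(),'jar clr',d.min()-.097)
"
```

```text
top 0.14 11 u max -0.0006444317164696128 jar clr 0.07060032561288565
top 0.18 571 u max 0.039632953008840024 jar clr 0.032534432509480654
top 0.22 1165 u max 0.03915487434241131 jar clr 0.04316274658042088
top 0.26 495 u max 0.039215494683390285 jar clr 0.02970346119126785
top 0.3 188 u max 0.011242583182729854 jar clr 0.05734653049299879
top 0.34 182 u max 0.028755601327988548 jar clr 0.03950200370009693
top 0.38 476 u max 0.025819523999106014 jar clr 0.04248637018801443
top 0.42 2211 u max 0.033561331795624254 jar clr 0.039992846949331445
top 0.46 2572 u max 0.042484431431151104 jar clr 0.02142418504080823
scene 0.1 129 u max 0.013193280886071084 jar clr 0.05722326809236056
scene 0.14 66 u max 0.010695320501742538 jar clr 0.058485480991677885
scene 0.18 1020 u max 0.03901444971677137 jar clr 0.03357976840754992
scene 0.22 1556 u max 0.03992193578961986 jar clr 0.038660077628579564
scene 0.26 112 u max 0.003123442265231416 jar clr 0.06144765441505812
scene 0.42 1011 u max 0.03405112564311075 jar clr 0.032578642608824815
scene 0.46 2090 u max 0.04137864075836911 jar clr 0.022792394792297388
```

Clearance to the jar is at least 20 mm, so I descend and grip.

Call:
drive_tool(rows=[{"tx": -0.15,"ty": -0.15,"tz": 2,"ax": 0,"ay": 0,"az": 0,"claw": 7.8},{"tx": 0,"ty": 0,"tz": 2.5,"ax": 0,"ay": 0,"az": 0,"claw": 7.8},{"tx": 0,"ty": 0,"tz": 2.5,"ax": 0,"ay": 0,"az": 0,"claw": 7.8},{"tx": 0,"ty": 0,"tz": 2,"ax": 0,"ay": 0,"az": 0,"claw": 7.8},{"tx": 0,"ty": 0,"tz": 1,"ax": 0,"ay": 0,"az": 0,"claw": 7.8},{"tx": 0,"ty": 0,"tz": 0,"ax": 0,"ay": 0,"az": 0,"claw": 7.8},{"tx": 0,"ty": 0,"tz": 0,"ax": 0,"ay": 0,"az": 0,"claw": 7.8}])

```text
time_s: 21.95
tcp_pos: [0.5732, 0.3012, 0.0148]
ee_rot: [[-0.8, -0.6, 0.002], [-0.6, 0.8, 0.001], [-0.002, -0.0, -1.0]]
wrist_force: [0.5, 0.2, 0.4]
gripper_width: 0.894
gripper_force: 0.0
```

Call:
drive_tool(rows=[{"tx": 0,"ty": 0,"tz": 0,"ax": 0,"ay": 0,"az": 0,"claw": 5.3},{"tx": 0,"ty": 0,"tz": 0,"ax": 0,"ay": 0,"az": 0,"claw": 5.3},{"tx": 0,"ty": 0,"tz": 0,"ax": 0,"ay": 0,"az": 0,"claw": 5.2},{"tx": 0,"ty": 0,"tz": 0,"ax": 0,"ay": 0,"az": 0,"claw": 5.0},{"tx": 0,"ty": 0,"tz": 0,"ax": 0,"ay": 0,"az": 0,"claw": 4.8},{"tx": 0,"ty": 0,"tz": 0,"ax": 0,"ay": 0,"az": 0,"claw": 4.5},{"tx": 0,"ty": 0,"tz": 0,"ax": 0,"ay": 0,"az": 0,"claw": 4.5},{"tx": 0,"ty": 0,"tz": 0,"ax": 0,"ay": 0,"az": 0,"claw": 4.5}])

```text
time_s: 22.62
tcp_pos: [0.5724, 0.3008, 0.0139]
ee_rot: [[-0.8, -0.6, 0.0], [-0.6, 0.8, 0.0], [-0.0, -0.0, -1.0]]
wrist_force: [-0.4, -0.0, 3.0]
gripper_width: 0.564
gripper_force: 30.0
```

Call:
drive_tool(rows=[{"tx": 0,"ty": 0,"tz": -1,"ax": 0,"ay": 0,"az": 0,"claw": 4.5},{"tx": 0,"ty": 0,"tz": -2,"ax": 0,"ay": 0,"az": 0,"claw": 4.5},{"tx": 0,"ty": 0,"tz": -3,"ax": 0,"ay": 0,"az": 0,"claw": 4.5},{"tx": 0,"ty": 0,"tz": -3,"ax": 0,"ay": 0,"az": 0,"claw": 4.5},{"tx": 0,"ty": 0,"tz": -2,"ax": 0,"ay": 0,"az": 0,"claw": 4.5},{"tx": 1.5,"ty": -2,"tz": 0,"ax": 0,"ay": 0,"az": 0,"claw": 4.5},{"tx": 1.5,"ty": -2,"tz": 0,"ax": 0,"ay": 0,"az": 0,"claw": 4.5},{"tx": 1.5,"ty": -2,"tz": 0,"ax": 0,"ay": 0,"az": 0,"claw": 4.5},{"tx": 1.5,"ty": -2,"tz": 0,"ax": 0,"ay": 0,"az": 0,"claw": 4.5},{"tx": 1.8,"ty": -2.4,"tz": 0,"ax": 0,"ay": 0,"az": 0,"claw": 4.5}])

```text
time_s: 23.45
tcp_pos: [0.572, 0.17, 0.124]
ee_rot: [[-0.8, -0.6, 0.0], [-0.6, 0.8, 0.0], [-0.0, 0.0, -1.0]]
wrist_force: [0.8, -0.3, -0.5]
gripper_width: 0.56
gripper_force: 30.0
```

Call:
drive_tool(rows=[{"tx": 0.3,"ty": -3,"tz": 0,"ax": 0,"ay": 0,"az": 0,"claw": 4.5},{"tx": 0.3,"ty": -3,"tz": 0,"ax": 0,"ay": 0,"az": 0,"claw": 4.5},{"tx": 0.3,"ty": -3,"tz": 0,"ax": 0,"ay": 0,"az": 0,"claw": 4.5},{"tx": 0.3,"ty": -3,"tz": 0,"ax": 0,"ay": 0,"az": 0,"claw": 4.5},{"tx": 0.5,"ty": -3.1,"tz": 0,"ax": 0,"ay": 0,"az": 0,"claw": 4.5},{"tx": 0,"ty": 0,"tz": 0,"ax": 0,"ay": 0,"az": 0,"claw": 4.5},{"tx": 0,"ty": 0,"tz": 0,"ax": 0,"ay": 0,"az": 0,"claw": 4.5},{"tx": 0,"ty": 0,"tz": 0,"ax": 0,"ay": 0,"az": 0,"claw": 4.5},{"tx": 0,"ty": 0,"tz": 0,"ax": 0,"ay": 0,"az": 0,"claw": 4.5}])

```text
time_s: 24.2
tcp_pos: [0.6486, 0.0403, 0.1237]
ee_rot: [[-0.8, -0.6, -0.0], [-0.6, 0.8, 0.0], [0.0, 0.0, -1.0]]
wrist_force: [-0.3, -0.9, -0.9]
gripper_width: 0.56
gripper_force: 30.0
```

```bash
python3 -c "
from m import *
go(.6496,.0397)
s=sense();print(s['gripper_width'],s['wrist_force'])
p=camera_params('wrist');T=np.array(p['tool_from_camera']); print(T)
im,w=cloud('wrist'); save(im,'w7')
t=(w-np.array(s['tcp_pos']))@np.array(s['ee_rot'])
q=t[(abs(t[...,0])<.04)&(abs(t[...,1])<.023)&(t[...,2]>-.045)&(t[...,2]<.02)]; print(len(q), fit(q[::3]) if len(q)>20 else '')
"
```

```text
tcp [0.64859525 0.04034701 0.12365972] yaw_y 126.88048789368514 cm [-4.15388892e-02 -1.12053474e-01 -3.99115604e-05]
0.5599111305074692 [-0.31451212 -0.9177583  -0.85278242]
[[-1.08916710e-03 -9.59953380e-01 -2.80157674e-01  7.74409863e-02]
 [ 9.99999407e-01 -1.04423233e-03 -3.09654547e-04 -1.09621218e-03]
 [ 4.70422711e-06 -2.80157845e-01  9.59953948e-01 -1.62518488e-01]
 [ 0.00000000e+00  0.00000000e+00  0.00000000e+00  1.00000000e+00]]
5548 (array([ 0.00140561, -0.00106072, -0.01181444]), np.float64(0.02457479244671604))
```

Call:
drive_tool(rows=[{"tx": -0.18,"ty": 0,"tz": 2,"ax": 0,"ay": 0,"az": 0,"claw": 4.5},{"tx": 0,"ty": 0,"tz": 2,"ax": 0,"ay": 0,"az": 0,"claw": 4.5},{"tx": 0,"ty": 0,"tz": 2,"ax": 0,"ay": 0,"az": 0,"claw": 4.5},{"tx": 0,"ty": 0,"tz": 1.5,"ax": 0,"ay": 0,"az": 0,"claw": 4.5},{"tx": 0,"ty": 0,"tz": 0.7,"ax": 0,"ay": 0,"az": 0,"claw": 4.5},{"tx": 0,"ty": 0,"tz": 0.2,"ax": 0,"ay": 0,"az": 0,"claw": 4.5},{"tx": 0,"ty": 0,"tz": 0,"ax": 0,"ay": 0,"az": 0,"claw": 4.5},{"tx": 0,"ty": 0,"tz": 0,"ax": 0,"ay": 0,"az": 0,"claw": 4.5},{"tx": 0,"ty": 0,"tz": 0,"ax": 0,"ay": 0,"az": 0,"claw": 4.5}])

```text
time_s: 25.0
tcp_pos: [0.6514, 0.0411, 0.041]
ee_rot: [[-0.8, -0.6, 0.003], [-0.6, 0.8, 0.001], [-0.002, -0.001, -1.0]]
wrist_force: [-0.2, -0.9, -0.7]
gripper_width: 0.559
gripper_force: 30.0
```

Call:
drive_tool(rows=[{"tx": 0,"ty": 0,"tz": 0.1,"ax": 0,"ay": 0,"az": 0,"claw": 4.5},{"tx": 0,"ty": 0,"tz": 0.1,"ax": 0,"ay": 0,"az": 0,"claw": 4.5},{"tx": 0,"ty": 0,"tz": 0.1,"ax": 0,"ay": 0,"az": 0,"claw": 4.5},{"tx": 0,"ty": 0,"tz": 0,"ax": 0,"ay": 0,"az": 0,"claw": 4.5},{"tx": 0,"ty": 0,"tz": 0,"ax": 0,"ay": 0,"az": 0,"claw": 4.5}])

```text
time_s: 25.42
tcp_pos: [0.6505, 0.0406, 0.0365]
ee_rot: [[-0.8, -0.599, -0.0], [-0.599, 0.8, -0.0], [0.0, 0.0, -1.0]]
wrist_force: [0.1, 0.2, -0.5]
gripper_width: 0.565
gripper_force: 30.0
```

Call:
drive_tool(rows=[{"tx": 0,"ty": 0,"tz": 0.08,"ax": 0,"ay": 0,"az": 0,"claw": 4.5},{"tx": 0,"ty": 0,"tz": 0.08,"ax": 0,"ay": 0,"az": 0,"claw": 4.5},{"tx": 0,"ty": 0,"tz": 0,"ax": 0,"ay": 0,"az": 0,"claw": 4.5},{"tx": 0,"ty": 0,"tz": 0,"ax": 0,"ay": 0,"az": 0,"claw": 4.5}])

```text
time_s: 25.75
tcp_pos: [0.6505, 0.0406, 0.0348]
ee_rot: [[-0.8, -0.599, -0.0], [-0.599, 0.8, -0.0], [0.0, 0.0, -1.0]]
wrist_force: [-0.1, 0.8, -0.7]
gripper_width: 0.556
gripper_force: 30.0
```

Call:
drive_tool(rows=[{"tx": 0,"ty": 0,"tz": 0.05,"ax": 0,"ay": 0,"az": 0,"claw": 4.5},{"tx": 0,"ty": 0,"tz": 0,"ax": 0,"ay": 0,"az": 0,"claw": 4.5},{"tx": 0,"ty": 0,"tz": 0,"ax": 0,"ay": 0,"az": 0,"claw": 4.5}])

```text
time_s: 26.0
tcp_pos: [0.6506, 0.0407, 0.0346]
ee_rot: [[-0.8, -0.599, 0.0], [-0.599, 0.8, 0.0], [-0.0, -0.0, -1.0]]
wrist_force: [-0.4, -0.3, -0.6]
gripper_width: 0.562
gripper_force: 30.0
```

Call:
drive_tool(rows=[{"tx": 0,"ty": 0,"tz": 0.05,"ax": 0,"ay": 0,"az": 0,"claw": 4.5},{"tx": 0,"ty": 0,"tz": 0,"ax": 0,"ay": 0,"az": 0,"claw": 4.5},{"tx": 0,"ty": 0,"tz": 0,"ax": 0,"ay": 0,"az": 0,"claw": 4.5}])

```text
time_s: 26.25
tcp_pos: [0.6506, 0.0407, 0.0343]
ee_rot: [[-0.8, -0.6, 0.0], [-0.6, 0.8, 0.0], [-0.0, -0.0, -1.0]]
wrist_force: [-1.4, -0.2, 1.5]
gripper_width: 0.562
gripper_force: 30.0
```

Call:
drive_tool(rows=[{"tx": 0,"ty": 0,"tz": 0,"ax": 0,"ay": 0,"az": 0,"claw": 5.2},{"tx": 0,"ty": 0,"tz": 0,"ax": 0,"ay": 0,"az": 0,"claw": 5.6},{"tx": 0,"ty": 0,"tz": 0,"ax": 0,"ay": 0,"az": 0,"claw": 6.0},{"tx": 0,"ty": 0,"tz": 0,"ax": 0,"ay": 0,"az": 0,"claw": 6.5},{"tx": 0,"ty": 0,"tz": 0,"ax": 0,"ay": 0,"az": 0,"claw": 7},{"tx": 0,"ty": 0,"tz": 0,"ax": 0,"ay": 0,"az": 0,"claw": 7},{"tx": 0,"ty": 0,"tz": 0,"ax": 0,"ay": 0,"az": 0,"claw": 7}])

```text
time_s: 26.83
tcp_pos: [0.6505, 0.0407, 0.0339]
ee_rot: [[-0.8, -0.599, -0.0], [-0.599, 0.8, -0.0], [0.0, 0.0, -1.0]]
wrist_force: [0.6, -0.7, 0.1]
gripper_width: 0.789
gripper_force: 0.0
```

Call:
drive_tool(rows=[{"tx": 0,"ty": 0,"tz": -1,"ax": 0,"ay": 0,"az": 0,"claw": 7},{"tx": 0,"ty": 0,"tz": -3,"ax": 0,"ay": 0,"az": 0,"claw": 7},{"tx": 0,"ty": 0,"tz": -4,"ax": 0,"ay": 0,"az": 0,"claw": 7.8},{"tx": 0,"ty": 0,"tz": -4,"ax": 0,"ay": 0,"az": 0,"claw": 7.8},{"tx": 0,"ty": 0,"tz": 0,"ax": 0,"ay": 0,"az": 0,"claw": 7.8}])

```text
time_s: 27.25
tcp_pos: [0.656, 0.0412, 0.165]
ee_rot: [[-0.799, -0.601, 0.019], [-0.601, 0.799, 0.002], [-0.016, -0.01, -1.0]]
wrist_force: [-0.1, 0.3, 1.9]
gripper_width: 0.883
gripper_force: 0.0
```

```bash
python3 -c "
from m import *
track(); go(.394,.295)
im,w=cloud('wrist'); save(im,'w8')
x=w[(np.hypot(w[...,0]-.65,w[...,1]-.04)<.03)&(w[...,2]>.032)&(w[...,2]<.068)]; print(len(x),fit(x) if len(x)>20 else '')
"
```

```text
scene [128. 301.] 81 [0.6182 0.4341] 0.0026704243068687637
scene [250. 354.] 430 [0.394  0.2941] 0.00039973633603044884
scene [206. 378.] 459 [0.3988 0.39  ] 0.0004643397766080494
scene [192. 416.] 59 [0.3257 0.456 ] 0.0007455547736917366
tcp [0.6518 0.0411 0.1575] yaw_y 126.83153239009707 cm [ 5.4123 35.7793 -0.1096]
2181 (array([0.6495, 0.0394, 0.0455]), np.float64(0.024755481729272943))
```

View pics/w8.png

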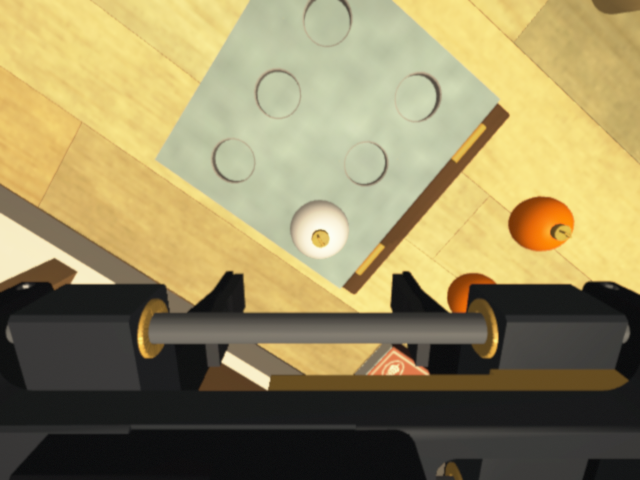

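Bauble 1 is seated at (0.6495, 0.0394, 0.0455). Next is the one at (0.394, 0.2945).

Call:
drive_tool(rows=[{"tx": 0.54,"ty": 3.57,"tz": 0,"ax": 0,"ay": 0,"az": 0,"claw": 7.8},{"tx": 0.54,"ty": 3.57,"tz": 0,"ax": 0,"ay": 0,"az": 0,"claw": 7.8},{"tx": 0.54,"ty": 3.57,"tz": 0,"ax": 0,"ay": 0,"az": 0,"claw": 7.8},{"tx": 0.54,"ty": 3.57,"tz": 0,"ax": 0,"ay": 0,"az": 0,"claw": 7.8},{"tx": 0.54,"ty": 3.57,"tz": 0,"ax": 0,"ay": 0,"az": 0,"claw": 7.8},{"tx": 0.54,"ty": 3.57,"tz": 0,"ax": 0,"ay": 0,"az": 0,"claw": 7.8},{"tx": 0.54,"ty": 3.57,"tz": 0,"ax": 0,"ay": 0,"az": 0,"claw": 7.8},{"tx": 0.54,"ty": 3.57,"tz": 0,"ax": 0,"ay": 0,"az": 0,"claw": 7.8},{"tx": 0.54,"ty": 3.57,"tz": 0,"ax": 0,"ay": 0,"az": 0,"claw": 7.8},{"tx": 0.54,"ty": 3.57,"tz": 0,"ax": 0,"ay": 0,"az": 0,"claw": 7.8}])

```text
time_s: 28.23
tcp_pos: [0.3912, 0.2941, 0.1527]
ee_rot: [[-0.801, -0.599, -0.002], [-0.599, 0.801, -0.002], [0.003, -0.001, -1.0]]
wrist_force: [0.5, 0.6, -0.2]
gripper_width: 0.899
gripper_force: 0.0
```

Call:
drive_tool(rows=[{"tx": 0,"ty": 0,"tz": 2,"ax": 0,"ay": 0,"az": 0,"claw": 7.8},{"tx": 0,"ty": 0,"tz": 2.5,"ax": 0,"ay": 0,"az": 0,"claw": 7.8},{"tx": 0,"ty": 0,"tz": 0,"ax": 0,"ay": 0,"az": 0,"claw": 7.8},{"tx": 0,"ty": 0,"tz": 0,"ax": 0,"ay": 0,"az": 0,"claw": 7.8},{"tx": 0,"ty": 0,"tz": 0,"ax": 0,"ay": 0,"az": 0,"claw": 7.8}])

```text
time_s: 28.65
tcp_pos: [0.3937, 0.2939, 0.1092]
ee_rot: [[-0.801, -0.599, 0.0], [-0.599, 0.801, -0.001], [0.0, -0.001, -1.0]]
wrist_force: [0.3, -0.8, 0.7]
gripper_width: 0.898
gripper_force: 0.0
```

```bash
python3 -c "
from m import *
go(*wb(.394,.2945))"
```

```text
wrist ball 2947 [0.3944612  0.29439636]
tcp [0.39406532 0.29419804 0.10971093] yaw_y 126.80269549685515 cm [-4.35788997e-02 -7.83672177e-03  4.86136456e-05]
```

Call:
drive_tool(rows=[{"tx": 0,"ty": 0,"tz": 2,"ax": 0,"ay": 0,"az": 0,"claw": 7.8},{"tx": 0,"ty": 0,"tz": 2.5,"ax": 0,"ay": 0,"az": 0,"claw": 7.8},{"tx": 0,"ty": 0,"tz": 2.5,"ax": 0,"ay": 0,"az": 0,"claw": 7.8},{"tx": 0,"ty": 0,"tz": 1.6,"ax": 0,"ay": 0,"az": 0,"claw": 7.8},{"tx": 0,"ty": 0,"tz": 0.9,"ax": 0,"ay": 0,"az": 0,"claw": 7.8},{"tx": 0,"ty": 0,"tz": 0,"ax": 0,"ay": 0,"az": 0,"claw": 7.8},{"tx": 0,"ty": 0,"tz": 0,"ax": 0,"ay": 0,"az": 0,"claw": 7.8},{"tx": 0,"ty": 0,"tz": 0,"ax": 0,"ay": 0,"az": 0,"claw": 7.8}])

```text
time_s: 29.37
tcp_pos: [0.3942, 0.2949, 0.0153]
ee_rot: [[-0.8, -0.599, 0.002], [-0.599, 0.8, 0.002], [-0.003, 0.001, -1.0]]
wrist_force: [-0.2, -0.5, 0.4]
gripper_width: 0.894
gripper_force: 0.0
```

Call:
drive_tool(rows=[{"tx": 0,"ty": 0,"tz": 0,"ax": 0,"ay": 0,"az": 0,"claw": 5.3},{"tx": 0,"ty": 0,"tz": 0,"ax": 0,"ay": 0,"az": 0,"claw": 5.3},{"tx": 0,"ty": 0,"tz": 0,"ax": 0,"ay": 0,"az": 0,"claw": 5.2},{"tx": 0,"ty": 0,"tz": 0,"ax": 0,"ay": 0,"az": 0,"claw": 5.0},{"tx": 0,"ty": 0,"tz": 0,"ax": 0,"ay": 0,"az": 0,"claw": 4.8},{"tx": 0,"ty": 0,"tz": 0,"ax": 0,"ay": 0,"az": 0,"claw": 4.5},{"tx": 0,"ty": 0,"tz": 0,"ax": 0,"ay": 0,"az": 0,"claw": 4.5},{"tx": 0,"ty": 0,"tz": 0,"ax": 0,"ay": 0,"az": 0,"claw": 4.5}])

```text
time_s: 30.03
tcp_pos: [0.3933, 0.2942, 0.0141]
ee_rot: [[-0.8, -0.6, 0.0], [-0.6, 0.8, 0.0], [-0.0, 0.0, -1.0]]
wrist_force: [-0.8, -0.2, 2.1]
gripper_width: 0.558
gripper_force: 30.0
```

Call:
drive_tool(rows=[{"tx": 0,"ty": 0,"tz": -1,"ax": 0,"ay": 0,"az": 0,"claw": 4.5},{"tx": 0,"ty": 0,"tz": -2,"ax": 0,"ay": 0,"az": 0,"claw": 4.5},{"tx": 0,"ty": 0,"tz": -3,"ax": 0,"ay": 0,"az": 0,"claw": 4.5},{"tx": 0,"ty": 0,"tz": -3,"ax": 0,"ay": 0,"az": 0,"claw": 4.5},{"tx": 0,"ty": 0,"tz": -2,"ax": 0,"ay": 0,"az": 0,"claw": 4.5},{"tx": 0.6,"ty": -2.8,"tz": 0,"ax": 0,"ay": 0,"az": 0,"claw": 4.5},{"tx": 0.6,"ty": -2.8,"tz": 0,"ax": 0,"ay": 0,"az": 0,"claw": 4.5},{"tx": 0.6,"ty": -2.8,"tz": 0,"ax": 0,"ay": 0,"az": 0,"claw": 4.5},{"tx": 0.6,"ty": -2.8,"tz": 0,"ax": 0,"ay": 0,"az": 0,"claw": 4.5},{"tx": 0.6,"ty": -2.8,"tz": 0,"ax": 0,"ay": 0,"az": 0,"claw": 4.5}])

```text
time_s: 30.87
tcp_pos: [0.4532, 0.1626, 0.1237]
ee_rot: [[-0.8, -0.6, -0.001], [-0.6, 0.8, -0.0], [0.001, 0.0, -1.0]]
wrist_force: [0.2, 0.1, -0.9]
gripper_width: 0.565
gripper_force: 30.0
```

Call:
drive_tool(rows=[{"tx": 0.6,"ty": -2.8,"tz": 0,"ax": 0,"ay": 0,"az": 0,"claw": 4.5},{"tx": 0.6,"ty": -2.8,"tz": 0,"ax": 0,"ay": 0,"az": 0,"claw": 4.5},{"tx": 0.6,"ty": -2.8,"tz": 0,"ax": 0,"ay": 0,"az": 0,"claw": 4.5},{"tx": 0.4,"ty": -2.8,"tz": 0,"ax": 0,"ay": 0,"az": 0,"claw": 4.5},{"tx": 0.2,"ty": -2.6,"tz": 0,"ax": 0,"ay": 0,"az": 0,"claw": 4.5},{"tx": 0,"ty": 0,"tz": 0,"ax": 0,"ay": 0,"az": 0,"claw": 4.5},{"tx": 0,"ty": 0,"tz": 0,"ax": 0,"ay": 0,"az": 0,"claw": 4.5},{"tx": 0,"ty": 0,"tz": 0,"ax": 0,"ay": 0,"az": 0,"claw": 4.5},{"tx": 0,"ty": 0,"tz": 0,"ax": 0,"ay": 0,"az": 0,"claw": 4.5}])

```text
time_s: 31.62
tcp_pos: [0.5162, 0.0396, 0.1237]
ee_rot: [[-0.8, -0.6, -0.001], [-0.6, 0.8, -0.0], [0.001, 0.0, -1.0]]
wrist_force: [-0.3, 0.8, -0.2]
gripper_width: 0.56
gripper_force: 30.0
```

```bash
cat >> m.py <<'E'
def held(x,y):
    s=sense(); im,w=cloud('wrist'); t=(w-np.array(s['tcp_pos']))@np.array(s['ee_rot'])
    q=t[(abs(t[...,0])<.04)&(abs(t[...,1])<.023)&(t[...,2]>-.045)&(t[...,2]<.02)]; c,r=fit(q[::3]); print(len(q),c,r)
    go(x,y); R=np.array(s['ee_rot']); print("need cm",(R.T@(np.array([x,y,.0457])-s['tcp_pos'])-c)*100)
E
python3 -c "
from m import *
held(.5167,.0397)"
```

```text
5305 [-0.00128494 -0.00100023 -0.01256416] 0.024361039527255695
tcp [0.51621712 0.03985135 0.12383174] yaw_y 126.9020748417497 cm [-2.95260445e-02 -4.10971534e-02 -2.17260307e-05]
need cm [0.07519677 0.07056016 9.05678544]
```

Call:
drive_tool(rows=[{"tx": 0.08,"ty": 0.05,"tz": 2,"ax": 0,"ay": 0,"az": 0,"claw": 4.5},{"tx": 0,"ty": 0,"tz": 2,"ax": 0,"ay": 0,"az": 0,"claw": 4.5},{"tx": 0,"ty": 0,"tz": 2,"ax": 0,"ay": 0,"az": 0,"claw": 4.5},{"tx": 0,"ty": 0,"tz": 1.5,"ax": 0,"ay": 0,"az": 0,"claw": 4.5},{"tx": 0,"ty": 0,"tz": 0.7,"ax": 0,"ay": 0,"az": 0,"claw": 4.5},{"tx": 0,"ty": 0,"tz": 0.3,"ax": 0,"ay": 0,"az": 0,"claw": 4.5},{"tx": 0,"ty": 0,"tz": 0,"ax": 0,"ay": 0,"az": 0,"claw": 4.5},{"tx": 0,"ty": 0,"tz": 0,"ax": 0,"ay": 0,"az": 0,"claw": 4.5},{"tx": 0,"ty": 0,"tz": 0,"ax": 0,"ay": 0,"az": 0,"claw": 4.5},{"tx": 0,"ty": 0,"tz": 0,"ax": 0,"ay": 0,"az": 0,"claw": 4.5}])

```text
time_s: 32.5
tcp_pos: [0.5164, 0.0394, 0.0399]
ee_rot: [[-0.8, -0.6, 0.002], [-0.6, 0.8, 0.001], [-0.002, -0.001, -1.0]]
wrist_force: [0.1, 0.6, -0.5]
gripper_width: 0.559
gripper_force: 30.0
```

Call:
drive_tool(rows=[{"tx": 0,"ty": 0,"tz": 0.1,"ax": 0,"ay": 0,"az": 0,"claw": 4.5},{"tx": 0,"ty": 0,"tz": 0.1,"ax": 0,"ay": 0,"az": 0,"claw": 4.5},{"tx": 0,"ty": 0,"tz": 0.1,"ax": 0,"ay": 0,"az": 0,"claw": 4.5},{"tx": 0,"ty": 0,"tz": 0,"ax": 0,"ay": 0,"az": 0,"claw": 4.5},{"tx": 0,"ty": 0,"tz": 0,"ax": 0,"ay": 0,"az": 0,"claw": 4.5},{"tx": 0,"ty": 0,"tz": 0,"ax": 0,"ay": 0,"az": 0,"claw": 4.5}])

```text
time_s: 33.0
tcp_pos: [0.5158, 0.0391, 0.0359]
ee_rot: [[-0.8, -0.599, -0.0], [-0.599, 0.8, -0.0], [0.0, -0.0, -1.0]]
wrist_force: [-0.4, -0.3, 0.0]
gripper_width: 0.56
gripper_force: 30.0
```

Call:
drive_tool(rows=[{"tx": 0,"ty": 0,"tz": 0.05,"ax": 0,"ay": 0,"az": 0,"claw": 4.5},{"tx": 0,"ty": 0,"tz": 0,"ax": 0,"ay": 0,"az": 0,"claw": 4.5},{"tx": 0,"ty": 0,"tz": 0,"ax": 0,"ay": 0,"az": 0,"claw": 4.5}])

```text
time_s: 33.25
tcp_pos: [0.5158, 0.0391, 0.0354]
ee_rot: [[-0.8, -0.599, -0.0], [-0.599, 0.8, -0.0], [0.0, 0.0, -1.0]]
wrist_force: [0.6, 0.2, -0.2]
gripper_width: 0.56
gripper_force: 30.0
```

Call:
drive_tool(rows=[{"tx": 0,"ty": 0,"tz": 0.05,"ax": 0,"ay": 0,"az": 0,"claw": 4.5},{"tx": 0,"ty": 0,"tz": 0.04,"ax": 0,"ay": 0,"az": 0,"claw": 4.5},{"tx": 0,"ty": 0,"tz": 0,"ax": 0,"ay": 0,"az": 0,"claw": 4.5},{"tx": 0,"ty": 0,"tz": 0,"ax": 0,"ay": 0,"az": 0,"claw": 4.5},{"tx": 0,"ty": 0,"tz": 0,"ax": 0,"ay": 0,"az": 0,"claw": 4.5}])

```text
time_s: 33.67
tcp_pos: [0.5159, 0.0391, 0.0347]
ee_rot: [[-0.8, -0.599, 0.0], [-0.599, 0.8, 0.0], [-0.0, -0.0, -1.0]]
wrist_force: [0.2, 0.4, 0.1]
gripper_width: 0.56
gripper_force: 30.0
```

Call:
drive_tool(rows=[{"tx": 0,"ty": 0,"tz": 0,"ax": 0,"ay": 0,"az": 0,"claw": 5.2},{"tx": 0,"ty": 0,"tz": 0,"ax": 0,"ay": 0,"az": 0,"claw": 5.6},{"tx": 0,"ty": 0,"tz": 0,"ax": 0,"ay": 0,"az": 0,"claw": 6.0},{"tx": 0,"ty": 0,"tz": 0,"ax": 0,"ay": 0,"az": 0,"claw": 6.5},{"tx": 0,"ty": 0,"tz": 0,"ax": 0,"ay": 0,"az": 0,"claw": 7},{"tx": 0,"ty": 0,"tz": 0,"ax": 0,"ay": 0,"az": 0,"claw": 7},{"tx": 0,"ty": 0,"tz": 0,"ax": 0,"ay": 0,"az": 0,"claw": 7}])

```text
time_s: 34.25
tcp_pos: [0.5158, 0.0391, 0.0345]
ee_rot: [[-0.8, -0.599, -0.0], [-0.599, 0.8, -0.0], [0.0, 0.0, -1.0]]
wrist_force: [0.1, 0.1, -0.4]
gripper_width: 0.793
gripper_force: 0.0
```

Call:
drive_tool(rows=[{"tx": 0,"ty": 0,"tz": -1,"ax": 0,"ay": 0,"az": 0,"claw": 7},{"tx": 0,"ty": 0,"tz": -3,"ax": 0,"ay": 0,"az": 0,"claw": 7},{"tx": 0,"ty": 0,"tz": -4,"ax": 0,"ay": 0,"az": 0,"claw": 7.8},{"tx": 0,"ty": 0,"tz": -4,"ax": 0,"ay": 0,"az": 0,"claw": 7.8},{"tx": 0,"ty": 0,"tz": 0,"ax": 0,"ay": 0,"az": 0,"claw": 7.8},{"tx": 0,"ty": 0,"tz": 0,"ax": 0,"ay": 0,"az": 0,"claw": 7.8}])

```text
time_s: 34.75
tcp_pos: [0.5174, 0.0397, 0.1581]
ee_rot: [[-0.8, -0.6, 0.007], [-0.6, 0.8, 0.003], [-0.007, -0.002, -1.0]]
wrist_force: [0.9, -0.4, -0.4]
gripper_width: 0.891
gripper_force: 0.0
```

```bash
python3 -c "
from m import *
track(); go(.3988,.390)
im,w=cloud('wrist')
x=w[(np.hypot(w[...,0]-.517,w[...,1]-.04)<.03)&(w[...,2]>.032)&(w[...,2]<.068)]; print(len(x),fit(x) if len(x)>20 else '')
"
```

```text
scene [128. 301.] 83 [0.618  0.4342] 0.0027643695007479947
scene [206. 378.] 458 [0.399  0.3899] 0.0005355099249139241
scene [192. 416.] 60 [0.3253 0.4566] 0.000784618386002122
tcp [0.5151 0.039  0.1545] yaw_y 126.80503117200503 cm [-11.7187  35.074    0.0191]
2194 (array([0.5175, 0.0397, 0.0456]), np.float64(0.024720466220306395))
```

Bauble 2 is seated. For the third I turn the gripper so that it clears the gold ornament.

Call:
drive_tool(rows=[{"tx": 0,"ty": 0,"tz": -1,"ax": 0,"ay": 0,"az": -0.114,"claw": 7.8},{"tx": 0,"ty": 0,"tz": 0,"ax": 0,"ay": 0,"az": -0.114,"claw": 7.8},{"tx": 0,"ty": 0,"tz": 0,"ax": 0,"ay": 0,"az": -0.114,"claw": 7.8},{"tx": 0,"ty": 0,"tz": 0,"ax": 0,"ay": 0,"az": -0.114,"claw": 7.8},{"tx": 0,"ty": 0,"tz": 0,"ax": 0,"ay": 0,"az": -0.114,"claw": 7.8},{"tx": 0,"ty": 0,"tz": 0,"ax": 0,"ay": 0,"az": -0.114,"claw": 7.8},{"tx": 0,"ty": 0,"tz": 0,"ax": 0,"ay": 0,"az": -0.114,"claw": 7.8},{"tx": 0,"ty": 0,"tz": 0,"ax": 0,"ay": 0,"az": -0.114,"claw": 7.8},{"tx": 0,"ty": 0,"tz": 0,"ax": 0,"ay": 0,"az": -0.114,"claw": 7.8},{"tx": 0,"ty": 0,"tz": 0,"ax": 0,"ay": 0,"az": -0.114,"claw": 7.8}])

```text
time_s: 35.73
tcp_pos: [0.5148, 0.0387, 0.1627]
ee_rot: [[0.216, -0.976, -0.004], [-0.976, -0.216, -0.001], [0.001, 0.004, -1.0]]
wrist_force: [-0.1, -1.0, 0.2]
gripper_width: 0.895
gripper_force: 0.0
```

Call:
drive_tool(rows=[{"tx": 0,"ty": 0,"tz": 0,"ax": 0,"ay": 0,"az": -0.114,"claw": 7.8},{"tx": 0,"ty": 0,"tz": 0,"ax": 0,"ay": 0,"az": -0.114,"claw": 7.8},{"tx": 0,"ty": 0,"tz": 0,"ax": 0,"ay": 0,"az": -0.114,"claw": 7.8},{"tx": 0,"ty": 0,"tz": 0,"ax": 0,"ay": 0,"az": -0.114,"claw": 7.8},{"tx": 0,"ty": 0,"tz": 0,"ax": 0,"ay": 0,"az": -0.114,"claw": 7.8},{"tx": 0,"ty": 0,"tz": 0,"ax": 0,"ay": 0,"az": 0,"claw": 7.8},{"tx": 0,"ty": 0,"tz": 0,"ax": 0,"ay": 0,"az": 0,"claw": 7.8}])

```text
time_s: 36.32
tcp_pos: [0.5151, 0.0388, 0.1632]
ee_rot: [[0.703, -0.712, -0.003], [-0.712, -0.703, -0.001], [-0.001, 0.003, -1.0]]
wrist_force: [-0.8, 0.2, 0.2]
gripper_width: 0.9
gripper_force: 0.0
```

```bash
python3 -c "
from m import *
go(.3995,.390)"
```

```text
tcp [0.51508784 0.03882896 0.16323123] yaw_y -135.36890198588532 cm [-3.31114383e+01 -1.64453373e+01 -3.15648693e-03]
```

Call:
drive_tool(rows=[{"tx": -3.31,"ty": -1.64,"tz": 0,"ax": 0,"ay": 0,"az": 0,"claw": 7.8},{"tx": -3.31,"ty": -1.64,"tz": 0,"ax": 0,"ay": 0,"az": 0,"claw": 7.8},{"tx": -3.31,"ty": -1.64,"tz": 0,"ax": 0,"ay": 0,"az": 0,"claw": 7.8},{"tx": -3.31,"ty": -1.64,"tz": 0,"ax": 0,"ay": 0,"az": 0,"claw": 7.8},{"tx": -3.31,"ty": -1.64,"tz": 0,"ax": 0,"ay": 0,"az": 0,"claw": 7.8},{"tx": -3.31,"ty": -1.64,"tz": 0,"ax": 0,"ay": 0,"az": 0,"claw": 7.8},{"tx": -3.31,"ty": -1.64,"tz": 0,"ax": 0,"ay": 0,"az": 0,"claw": 7.8},{"tx": -3.31,"ty": -1.64,"tz": 0,"ax": 0,"ay": 0,"az": 0,"claw": 7.8},{"tx": -3.31,"ty": -1.64,"tz": 0,"ax": 0,"ay": 0,"az": 0,"claw": 7.8},{"tx": -3.31,"ty": -1.64,"tz": 0,"ax": 0,"ay": 0,"az": 0,"claw": 7.8}])

```text
time_s: 37.15
tcp_pos: [0.3977, 0.3908, 0.1639]
ee_rot: [[0.703, -0.711, -0.001], [-0.711, -0.703, -0.001], [0.0, 0.001, -1.0]]
wrist_force: [0.2, -0.5, -0.3]
gripper_width: 0.895
gripper_force: 0.0
```

Call:
drive_tool(rows=[{"tx": 0,"ty": 0,"tz": 2,"ax": 0,"ay": 0,"az": 0,"claw": 7.8},{"tx": 0,"ty": 0,"tz": 3,"ax": 0,"ay": 0,"az": 0,"claw": 7.8},{"tx": 0,"ty": 0,"tz": 0,"ax": 0,"ay": 0,"az": 0,"claw": 7.8},{"tx": 0,"ty": 0,"tz": 0,"ax": 0,"ay": 0,"az": 0,"claw": 7.8},{"tx": 0,"ty": 0,"tz": 0,"ax": 0,"ay": 0,"az": 0,"claw": 7.8}])

```text
time_s: 37.57
tcp_pos: [0.3996, 0.3896, 0.1154]
ee_rot: [[0.704, -0.71, 0.001], [-0.71, -0.704, 0.0], [0.001, -0.001, -1.0]]
wrist_force: [1.1, -0.1, 0.2]
gripper_width: 0.897
gripper_force: 0.0
```

```bash
python3 -c "
from m import *
track()
go(*wb(.399,.390))"
```

```text
scene [131. 301.] 44 [0.6145 0.429 ] 0.0014100061201126099
scene [206. 378.] 460 [0.3987 0.3901] 0.00044014610220646403
scene [192. 416.] 57 [0.3272 0.4544] 0.0006904470446784025
wrist ball 2770 [0.399  0.3901]
tcp [0.3998 0.39   0.1162] yaw_y -135.24976047072605 cm [-0.0611  0.0465 -0.0001]
```

Descend 10.1 cm and grip.

Call:
drive_tool(rows=[{"tx": 0,"ty": 0.05,"tz": 2.6,"ax": 0,"ay": 0,"az": 0,"claw": 7.8},{"tx": 0,"ty": 0,"tz": 2.5,"ax": 0,"ay": 0,"az": 0,"claw": 7.8},{"tx": 0,"ty": 0,"tz": 2.5,"ax": 0,"ay": 0,"az": 0,"claw": 7.8},{"tx": 0,"ty": 0,"tz": 1.6,"ax": 0,"ay": 0,"az": 0,"claw": 7.8},{"tx": 0,"ty": 0,"tz": 0.9,"ax": 0,"ay": 0,"az": 0,"claw": 7.8},{"tx": 0,"ty": 0,"tz": 0,"ax": 0,"ay": 0,"az": 0,"claw": 7.8},{"tx": 0,"ty": 0,"tz": 0,"ax": 0,"ay": 0,"az": 0,"claw": 7.8},{"tx": 0,"ty": 0,"tz": 0,"ax": 0,"ay": 0,"az": 0,"claw": 7.8}])

```text
time_s: 38.38
tcp_pos: [0.3994, 0.3902, 0.0151]
ee_rot: [[0.705, -0.709, 0.002], [-0.709, -0.705, 0.003], [-0.001, -0.003, -1.0]]
wrist_force: [0.4, 0.5, 0.8]
gripper_width: 0.896
gripper_force: 0.0
```

Call:
drive_tool(rows=[{"tx": 0,"ty": 0,"tz": 0,"ax": 0,"ay": 0,"az": 0,"claw": 5.3},{"tx": 0,"ty": 0,"tz": 0,"ax": 0,"ay": 0,"az": 0,"claw": 5.3},{"tx": 0,"ty": 0,"tz": 0,"ax": 0,"ay": 0,"az": 0,"claw": 5.2},{"tx": 0,"ty": 0,"tz": 0,"ax": 0,"ay": 0,"az": 0,"claw": 5.0},{"tx": 0,"ty": 0,"tz": 0,"ax": 0,"ay": 0,"az": 0,"claw": 4.8},{"tx": 0,"ty": 0,"tz": 0,"ax": 0,"ay": 0,"az": 0,"claw": 4.5},{"tx": 0,"ty": 0,"tz": 0,"ax": 0,"ay": 0,"az": 0,"claw": 4.5},{"tx": 0,"ty": 0,"tz": 0,"ax": 0,"ay": 0,"az": 0,"claw": 4.5}])

```text
time_s: 39.05
tcp_pos: [0.3988, 0.3895, 0.0138]
ee_rot: [[0.705, -0.709, 0.001], [-0.709, -0.705, 0.001], [-0.0, -0.001, -1.0]]
wrist_force: [-1.9, 0.5, 1.5]
gripper_width: 0.56
gripper_force: 30.0
```

Call:
drive_tool(rows=[{"tx": 0,"ty": 0,"tz": -1,"ax": 0,"ay": 0,"az": 0,"claw": 4.5},{"tx": 0,"ty": 0,"tz": -2,"ax": 0,"ay": 0,"az": 0,"claw": 4.5},{"tx": 0,"ty": 0,"tz": -3,"ax": 0,"ay": 0,"az": 0,"claw": 4.5},{"tx": 0,"ty": 0,"tz": -3,"ax": 0,"ay": 0,"az": 0,"claw": 4.5},{"tx": 0,"ty": 0,"tz": -3,"ax": 0,"ay": 0,"az": 0,"claw": 4.5},{"tx": 0,"ty": 0,"tz": -3,"ax": 0,"ay": 0,"az": 0,"claw": 4.5},{"tx": 0,"ty": 0,"tz": 0,"ax": 0,"ay": 0,"az": 0,"claw": 4.5},{"tx": 0,"ty": 0,"tz": 0,"ax": 0,"ay": 0,"az": 0,"claw": 4.5}])

```text
time_s: 39.72
tcp_pos: [0.3988, 0.3897, 0.1659]
ee_rot: [[0.705, -0.71, 0.002], [-0.71, -0.705, 0.004], [-0.001, -0.004, -1.0]]
wrist_force: [0.1, -0.8, -1.5]
gripper_width: 0.562
gripper_force: 30.0
```

```bash
python3 -c "
from m import *
go(.583,-.0529)"
```

```text
tcp [0.39878508 0.3897197  0.16587281] yaw_y -135.20721893557 cm [44.38953694 18.1114019  -0.13942314]
```

Call:
drive_tool(rows=[{"tx": 2,"ty": 0.8,"tz": 0,"ax": 0,"ay": 0,"az": 0,"claw": 4.5},{"tx": 3.4,"ty": 1.4,"tz": 0,"ax": 0,"ay": 0,"az": 0,"claw": 4.5},{"tx": 3.4,"ty": 1.4,"tz": 0,"ax": 0,"ay": 0,"az": 0,"claw": 4.5},{"tx": 3.4,"ty": 1.4,"tz": 0,"ax": 0,"ay": 0,"az": 0,"claw": 4.5},{"tx": 3.4,"ty": 1.4,"tz": 0,"ax": 0,"ay": 0,"az": 0,"claw": 4.5},{"tx": 3.4,"ty": 1.4,"tz": 0,"ax": 0,"ay": 0,"az": 0,"claw": 4.5},{"tx": 3.4,"ty": 1.4,"tz": 0,"ax": 0,"ay": 0,"az": 0,"claw": 4.5},{"tx": 3.4,"ty": 1.4,"tz": 0,"ax": 0,"ay": 0,"az": 0,"claw": 4.5},{"tx": 3.4,"ty": 1.4,"tz": 0,"ax": 0,"ay": 0,"az": 0,"claw": 4.5},{"tx": 3.4,"ty": 1.4,"tz": 0,"ax": 0,"ay": 0,"az": 0,"claw": 4.5}])

```text
time_s: 40.55
tcp_pos: [0.5322, 0.0613, 0.1619]
ee_rot: [[0.705, -0.71, -0.004], [-0.71, -0.705, -0.001], [-0.002, 0.003, -1.0]]
wrist_force: [1.2, 0.3, -0.5]
gripper_width: 0.56
gripper_force: 30.0
```

Call:
drive_tool(rows=[{"tx": 3.4,"ty": 1.4,"tz": 0,"ax": 0,"ay": 0,"az": 0,"claw": 4.5},{"tx": 3.4,"ty": 1.4,"tz": 0,"ax": 0,"ay": 0,"az": 0,"claw": 4.5},{"tx": 3,"ty": 1.2,"tz": 0,"ax": 0,"ay": 0,"az": 0,"claw": 4.5},{"tx": 2,"ty": 0.7,"tz": 0,"ax": 0,"ay": 0,"az": 0,"claw": 4.5},{"tx": 0,"ty": 0,"tz": 2,"ax": 0,"ay": 0,"az": 0,"claw": 4.5},{"tx": 0,"ty": 0,"tz": 2,"ax": 0,"ay": 0,"az": 0,"claw": 4.5},{"tx": 0,"ty": 0,"tz": 0,"ax": 0,"ay": 0,"az": 0,"claw": 4.5},{"tx": 0,"ty": 0,"tz": 0,"ax": 0,"ay": 0,"az": 0,"claw": 4.5},{"tx": 0,"ty": 0,"tz": 0,"ax": 0,"ay": 0,"az": 0,"claw": 4.5},{"tx": 0,"ty": 0,"tz": 0,"ax": 0,"ay": 0,"az": 0,"claw": 4.5}])

```text
time_s: 41.38
tcp_pos: [0.5836, -0.053, 0.1246]
ee_rot: [[0.705, -0.709, 0.002], [-0.709, -0.705, -0.0], [0.001, -0.001, -1.0]]
wrist_force: [-0.4, 0.4, -1.3]
gripper_width: 0.559
gripper_force: 30.0
```

```bash
python3 -c "
from m import *
held(.583,-.0529)"
```

```text
5335 [-0.0003242   0.00050126 -0.01273676] 0.024369033291794677
tcp [ 0.58365006 -0.05300286  0.12475146] yaw_y -135.14591619769092 cm [-0.0531411   0.03882814 -0.00013291]
need cm [-2.90296875e-02 -8.30645570e-03  9.16065336e+00]
```

Call:
drive_tool(rows=[{"tx": 0,"ty": 0,"tz": 2,"ax": 0,"ay": 0,"az": 0,"claw": 4.5},{"tx": 0,"ty": 0,"tz": 2,"ax": 0,"ay": 0,"az": 0,"claw": 4.5},{"tx": 0,"ty": 0,"tz": 2,"ax": 0,"ay": 0,"az": 0,"claw": 4.5},{"tx": 0,"ty": 0,"tz": 1.6,"ax": 0,"ay": 0,"az": 0,"claw": 4.5},{"tx": 0,"ty": 0,"tz": 0.7,"ax": 0,"ay": 0,"az": 0,"claw": 4.5},{"tx": 0,"ty": 0,"tz": 0.3,"ax": 0,"ay": 0,"az": 0,"claw": 4.5},{"tx": 0,"ty": 0,"tz": 0,"ax": 0,"ay": 0,"az": 0,"claw": 4.5},{"tx": 0,"ty": 0,"tz": 0,"ax": 0,"ay": 0,"az": 0,"claw": 4.5},{"tx": 0,"ty": 0,"tz": 0,"ax": 0,"ay": 0,"az": 0,"claw": 4.5},{"tx": 0,"ty": 0,"tz": 0,"ax": 0,"ay": 0,"az": 0,"claw": 4.5}])

```text
time_s: 42.27
tcp_pos: [0.5838, -0.0533, 0.0387]
ee_rot: [[0.705, -0.709, 0.002], [-0.709, -0.705, 0.0], [0.001, -0.002, -1.0]]
wrist_force: [-0.1, 0.4, -1.2]
gripper_width: 0.56
gripper_force: 30.0
```

Call:
drive_tool(rows=[{"tx": 0,"ty": 0,"tz": 0.1,"ax": 0,"ay": 0,"az": 0,"claw": 4.5},{"tx": 0,"ty": 0,"tz": 0.1,"ax": 0,"ay": 0,"az": 0,"claw": 4.5},{"tx": 0,"ty": 0,"tz": 0,"ax": 0,"ay": 0,"az": 0,"claw": 4.5},{"tx": 0,"ty": 0,"tz": 0,"ax": 0,"ay": 0,"az": 0,"claw": 4.5},{"tx": 0,"ty": 0,"tz": 0,"ax": 0,"ay": 0,"az": 0,"claw": 4.5}])

```text
time_s: 42.68
tcp_pos: [0.583, -0.0534, 0.0356]
ee_rot: [[0.705, -0.709, 0.0], [-0.709, -0.705, -0.0], [0.0, 0.0, -1.0]]
wrist_force: [-0.7, -0.6, -0.4]
gripper_width: 0.557
gripper_force: 30.0
```

Call:
drive_tool(rows=[{"tx": 0,"ty": 0,"tz": 0.06,"ax": 0,"ay": 0,"az": 0,"claw": 4.5},{"tx": 0,"ty": 0,"tz": 0.05,"ax": 0,"ay": 0,"az": 0,"claw": 4.5},{"tx": 0,"ty": 0,"tz": 0,"ax": 0,"ay": 0,"az": 0,"claw": 4.5},{"tx": 0,"ty": 0,"tz": 0,"ax": 0,"ay": 0,"az": 0,"claw": 4.5}])

```text
time_s: 43.02
tcp_pos: [0.5833, -0.0533, 0.0348]
ee_rot: [[0.705, -0.709, 0.001], [-0.709, -0.705, 0.0], [0.0, -0.001, -1.0]]
wrist_force: [0.3, 0.6, 1.9]
gripper_width: 0.562
gripper_force: 30.0
```

Call:
drive_tool(rows=[{"tx": 0,"ty": 0,"tz": 0,"ax": 0,"ay": 0,"az": 0,"claw": 5.2},{"tx": 0,"ty": 0,"tz": 0,"ax": 0,"ay": 0,"az": 0,"claw": 5.6},{"tx": 0,"ty": 0,"tz": 0,"ax": 0,"ay": 0,"az": 0,"claw": 6.0},{"tx": 0,"ty": 0,"tz": 0,"ax": 0,"ay": 0,"az": 0,"claw": 6.5},{"tx": 0,"ty": 0,"tz": 0,"ax": 0,"ay": 0,"az": 0,"claw": 7},{"tx": 0,"ty": 0,"tz": 0,"ax": 0,"ay": 0,"az": 0,"claw": 7},{"tx": 0,"ty": 0,"tz": 0,"ax": 0,"ay": 0,"az": 0,"claw": 7}])

```text
time_s: 43.6
tcp_pos: [0.583, -0.0535, 0.0344]
ee_rot: [[0.705, -0.71, -0.0], [-0.71, -0.705, -0.0], [-0.0, 0.0, -1.0]]
wrist_force: [-0.0, 0.4, 0.1]
gripper_width: 0.795
gripper_force: 0.0
```

Call:
drive_tool(rows=[{"tx": 0,"ty": 0,"tz": -1,"ax": 0,"ay": 0,"az": 0,"claw": 7},{"tx": 0,"ty": 0,"tz": -3,"ax": 0,"ay": 0,"az": 0,"claw": 7},{"tx": 0,"ty": 0,"tz": -4,"ax": 0,"ay": 0,"az": 0,"claw": 7},{"tx": 0,"ty": 0,"tz": -4,"ax": 0,"ay": 0,"az": 0,"claw": 7},{"tx": 0,"ty": 0,"tz": -4,"ax": 0,"ay": 0,"az": 0,"claw": 7},{"tx": -3,"ty": 0,"tz": -2,"ax": 0,"ay": 0,"az": 0,"claw": 7},{"tx": -4,"ty": 0,"tz": 0,"ax": 0,"ay": 0,"az": 0,"claw": 7},{"tx": -4,"ty": 0,"tz": 0,"ax": 0,"ay": 0,"az": 0,"claw": 7},{"tx": -2,"ty": 0,"tz": 0,"ax": 0,"ay": 0,"az": 0,"claw": 7},{"tx": 0,"ty": 0,"tz": 0,"ax": 0,"ay": 0,"az": 0,"claw": 7}])

```text
time_s: 44.43
tcp_pos: [0.4888, 0.0405, 0.216]
ee_rot: [[0.707, -0.707, 0.001], [-0.707, -0.707, 0.001], [-0.0, -0.002, -1.0]]
wrist_force: [0.0, -0.2, -0.7]
gripper_width: 0.807
gripper_force: 0.0
```

```bash
python3 -c "
from m import *
np.set_printoptions(precision=4,suppress=True)
im,w=cloud('wrist'); s,ws=cloud('scene'); save(s,'end')
for W in(w,ws):
  for c in((.6496,.0397),(.5167,.0397),(.583,-.0529)):
    x=W[(np.hypot(W[...,0]-c[0],W[...,1]-c[1])<.03)&(W[...,2]>.034)&(W[...,2]<.068)]; print(len(x),fit(x) if len(x)>20 else '')
t,wt=cloud('top')
P=wt[255:320,415:525].reshape(-1,3); P=P[(P[:,2]>.023)&(P[:,2]<.06)]
if len(P): print('wedge',cv2.boxPoints(cv2.minAreaRect((P[:,:2]*1000).astype(np.float32))).round(1).tolist())
"
```

```text
2106 (array([0.649 , 0.0392, 0.0456]), np.float64(0.02467604330087182))
1553 (array([0.5171, 0.0396, 0.0457]), np.float64(0.02465442346845791))
2078 (array([ 0.5827, -0.0526,  0.0456]), np.float64(0.024702290696262202))
298 (array([0.6473, 0.0411, 0.0473]), np.float64(0.023012806349248176))
327 (array([0.5157, 0.0409, 0.0476]), np.float64(0.023064211296529694))
289 (array([ 0.582 , -0.0516,  0.0474]), np.float64(0.023570830954280787))
wedge [[313.20001220703125, -422.5], [382.70001220703125, -425.8999938964844], [389.70001220703125, -283.20001220703125], [320.29998779296875, -279.70001220703125]]
```

View pics/end.png

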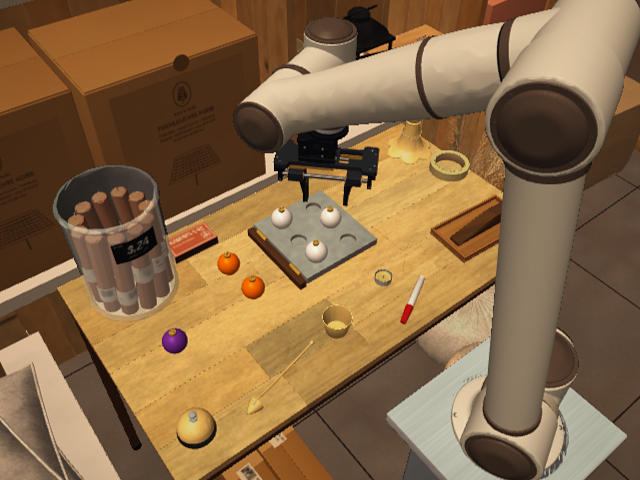

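The picture shows three baubles seated cap up at (281,217), (331,217) and (316,250), and the wedge in the tray at (480,222). The cup and the tealight have not moved, and no white bauble is left on the table.

```bash
python3 -c "
from station import finish_job
print(finish_job())"
```

```text
the job is handed in; nothing more can be done
None
```

The job is handed in, with no verdict returned: the board lies flat, the wedge is lengthwise in the tray, all three white baubles present sit cap up in their own pockets, and the cup and tealight look unmoved.

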